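# Close up the optician's bench

## Task

Close up the optician's bench: stand every loose pair of spectacles lengthwise in the sample tray, one to a bay, and take the pick out of its holder in the edger's drip deck, guide its tip slowly (2 to 3 cm a second) down in the joint groove from the end of the long leg round the corner to the end of the short leg, then stand the pick back in its holder. When all that is done, and only then, switch the bank off by laying all five levers over in one drag of a finger along the row, without lifting away part-way; leave the hand mirror and the bottle alone.

Things in the scene. Friction and masses are not known exactly. Their poses are not given: they have to be found in the camera images.
- specs0: Folded spectacles, thin frame, clear lenses, standing on the rims: 136 mm long (x), 34 deep (y: rims -17..-12, folded arms +7..+17), 42 tall, about 40 g. Origin: under its middle, on the surface it stands on; z up. In the middle, the bridge (z 26..36 mm) and arms (z 28..38) are flat faces to grip across the 34 mm. Either end may face either way in a bay. May be absent.
- specs1: Folded spectacles, thin frame, clear lenses, standing on the rims: 136 mm long (x), 34 deep (y: rims -17..-12, folded arms +7..+17), 42 tall, about 40 g. Origin: under its middle, on the surface it stands on; z up. In the middle, the bridge (z 26..36 mm) and arms (z 28..38) are flat faces to grip across the 34 mm. Either end may face either way in a bay. May be absent.
- specs2: Folded spectacles, thin frame, clear lenses, standing on the rims: 136 mm long (x), 34 deep (y: rims -17..-12, folded arms +7..+17), 42 tall, about 40 g. Origin: under its middle, on the surface it stands on; z up. In the middle, the bridge (z 26..36 mm) and arms (z 28..38) are flat faces to grip across the 34 mm. Either end may face either way in a bay. May be absent.
- specs3: Folded spectacles, thin frame, clear lenses, standing on the rims: 136 mm long (x), 34 deep (y: rims -17..-12, folded arms +7..+17), 42 tall, about 40 g. Origin: under its middle, on the surface it stands on; z up. In the middle, the bridge (z 26..36 mm) and arms (z 28..38) are flat faces to grip across the 34 mm. Either end may face either way in a bay. May be absent.
- tray: Fixed sample tray, white floor and black rim, 168 x 281 mm, with four bays side by side along its y, each 156 mm long (tray x) and 65 mm wide (tray y), bay centres at tray y = -102, -34, 34 and 102 mm. Floor 4 mm thick, grey dividers between bays reach 12 mm above the table, the outer rim 20 mm. Origin: centre of the underside. Spectacles stand lengthwise in a bay (their x along tray x).
- deck: Cream fixed drip deck, 180 (x) x 200 (y) x 45 mm high, origin at the centre of the underside. In its top an L-shaped joint groove, 9 mm wide, 8 deep, dark floor: long leg along the deck's y from seam_a through seam_b to the corner seam_c, short leg along its x through seam_d to seam_e. Inside the L is the holder hole of the pick.
- seam_a (a point): On the groove's floor, in its middle: start, 9.5 mm from the closed end of the long leg.
- seam_b (a point): On the groove's floor, 50 mm from seam_a, along the long leg.
- seam_c (a point): On the groove's floor: the corner, 105 mm from seam_a.
- seam_d (a point): On the groove's floor, 35 mm from seam_c, along the short leg.
- seam_e (a point): On the groove's floor: the finish, 67 mm from seam_c, 7.5 mm from the closed end of the short leg.
- holder (a point): Centre of the mouth of the holder, a 12 mm square hole through the deck (45 mm deep), at the deck's top surface.
- pick: Cleaning pick standing upright in the holder: a steel shank 4 mm thick and 28 mm long below a 24 mm round collar 6 mm thick, and above it a black grip 14 mm square (sides along its x and y), from 6 to 62 mm above the origin. Origin: under the collar, which rests on the deck's top when the pick is home; z up along the grip. 50 g.
- pick_tip (a point): Tip of the pick's shank, 28 mm below the pick's origin.
- bank: Grey fixed switch bank 60 (x) x 230 (y) x 40 mm high, origin at the centre of the underside. Five black levers in a row along its y, at y = -76, -38, 0, 38, 76 mm. Fingertips travelling along the row towards +y at 15 to 18 mm above the bank's top, from y = -115 to +115 mm, lay them all over; off levers pass beneath them.
- lever0 (a joint): Lever 0 of the bank (0 at the -y end), 14 mm wide, 5 thick, hinged at the bank's top surface. Angle: about 0 (upright, 30 mm tall) = on; 1.15 (laid over to the bank's +y, at most 15 mm high) = off; off counts from 0.85. Friction of about 0.02 N m holds it where it is left.
- lever1 (a joint): Lever 1 of the bank (0 at the -y end), 14 mm wide, 5 thick, hinged at the bank's top surface. Angle: about 0 (upright, 30 mm tall) = on; 1.15 (laid over to the bank's +y, at most 15 mm high) = off; off counts from 0.85. Friction of about 0.02 N m holds it where it is left.
- lever2 (a joint): Lever 2 of the bank (0 at the -y end), 14 mm wide, 5 thick, hinged at the bank's top surface. Angle: about 0 (upright, 30 mm tall) = on; 1.15 (laid over to the bank's +y, at most 15 mm high) = off; off counts from 0.85. Friction of about 0.02 N m holds it where it is left.
- lever3 (a joint): Lever 3 of the bank (0 at the -y end), 14 mm wide, 5 thick, hinged at the bank's top surface. Angle: about 0 (upright, 30 mm tall) = on; 1.15 (laid over to the bank's +y, at most 15 mm high) = off; off counts from 0.85. Friction of about 0.02 N m holds it where it is left.
- lever4 (a joint): Lever 4 of the bank (0 at the -y end), 14 mm wide, 5 thick, hinged at the bank's top surface. Angle: about 0 (upright, 30 mm tall) = on; 1.15 (laid over to the bank's +y, at most 15 mm high) = off; off counts from 0.85. Friction of about 0.02 N m holds it where it is left.
- mirror: Orange-framed hand mirror lying flat, 115 x 150 x 12 mm, handle 70 mm towards its +x; bystander, leave alone. Origin: centre of the frame's underside.
- spray: Small bottle of lens cleaner, 52 mm in diameter, 130 mm tall; bystander, leave alone. Origin: centre of its underside.
Mind the look-alikes: they are no part of the job. Leave any orange look-alike of the pick alone.

How it is judged:
On the way, in this order (a step that is already met when the one before it is completed fails the run):
1. the pick's tip is down in the groove at the end of the long leg (seam_a), moving slowly (under 60 mm/s) (horizontal distance between pick_tip and seam_a below 0.009 m and z of pick_tip in the frame of seam_a below 0.006 m and linear speed of pick below 0.06 m/s), for 0.15 s.
2. the pick's tip is down in the groove at the middle of the long leg (seam_b), moving slowly (under 60 mm/s) (horizontal distance between pick_tip and seam_b below 0.009 m and z of pick_tip in the frame of seam_b below 0.006 m and linear speed of pick below 0.06 m/s), for 0.15 s.
3. the pick's tip is down in the groove at the corner (seam_c), moving slowly (under 60 mm/s) (horizontal distance between pick_tip and seam_c below 0.009 m and z of pick_tip in the frame of seam_c below 0.006 m and linear speed of pick below 0.06 m/s), for 0.15 s.
4. the pick's tip is down in the groove at the middle of the short leg (seam_d), moving slowly (under 60 mm/s) (horizontal distance between pick_tip and seam_d below 0.009 m and z of pick_tip in the frame of seam_d below 0.006 m and linear speed of pick below 0.06 m/s), for 0.15 s.
5. the pick's tip is down in the groove at the end of the short leg (seam_e), moving slowly (under 60 mm/s) (horizontal distance between pick_tip and seam_e below 0.009 m and z of pick_tip in the frame of seam_e below 0.006 m and linear speed of pick below 0.06 m/s), for 0.15 s.
6. the pick is back in its holder, let go, and every pair of spectacles stands in a bay of the tray, one to a bay (horizontal distance between pick and holder below 0.007 m and z of pick in the frame of holder below 0.005 m and angle between pick's own z axis and vertical below 0.15 rad and contact force between pick and the fingers below 0.1 N and angle between each of specs0, specs1, specs2, specs3's own z axis and vertical below 0.2 rad and angle between the x axis of each of specs0, specs1, specs2, specs3 and the x axis of tray, either way round below 0.25 rad and z of each of specs0, specs1, specs2, specs3 in the frame of tray below 0.012 m and linear speed of each of specs0, specs1, specs2, specs3 below 0.03 m/s and x of specs0 in the frame of tray between -0.018 and 0.018 m and (y of specs0 in the frame of tray between -0.12 and -0.084 m or y of specs0 in the frame of tray between -0.052 and -0.016 m or y of specs0 in the frame of tray between 0.016 and 0.052 m or y of specs0 in the frame of tray between 0.084 and 0.12 m) and x of specs1 in the frame of tray between -0.018 and 0.018 m and (y of specs1 in the frame of tray between -0.12 and -0.084 m or y of specs1 in the frame of tray between -0.052 and -0.016 m or y of specs1 in the frame of tray between 0.016 and 0.052 m or y of specs1 in the frame of tray between 0.084 and 0.12 m) and x of specs2 in the frame of tray between -0.018 and 0.018 m and (y of specs2 in the frame of tray between -0.12 and -0.084 m or y of specs2 in the frame of tray between -0.052 and -0.016 m or y of specs2 in the frame of tray between 0.016 and 0.052 m or y of specs2 in the frame of tray between 0.084 and 0.12 m) and x of specs3 in the frame of tray between -0.018 and 0.018 m and (y of specs3 in the frame of tray between -0.12 and -0.084 m or y of specs3 in the frame of tray between -0.052 and -0.016 m or y of specs3 in the frame of tray between 0.016 and 0.052 m or y of specs3 in the frame of tray between 0.084 and 0.12 m)), for 0.3 s.
7. all five levers are off (value of joint each of lever0, lever1, lever2, lever3, lever4 above 0.85 rad), for 0.1 s.
At the end, for the whole second after the job is handed in: All levers off (over 0.85 rad); pick let go in its holder (within 7 mm sideways, 5 mm in height, 0.15 rad of upright); every pair of spectacles at rest on a bay floor (within 8 mm), one to a bay, upright (0.2 rad), lengthwise (0.25 rad), within 18 mm of the bay centre each way (all of step 6 and all of step 7); the robot touches nothing.
It fails at once if the mirror is disturbed (moved over 30 mm) (distance of mirror from where it was at the start of the episode above 0.03 m).
It fails at once if the spray is disturbed (moved over 30 mm) (distance of spray from where it was at the start of the episode above 0.03 m).
It fails at once if the levers are not swept in one drag: the gripper rises away (grasp point over 140 mm above the underside of the bank, i.e. 100 mm over its top) while some levers are off and others still on (value of joint any of lever0, lever1, lever2, lever3, lever4 above 0.85 rad and value of joint any of lever0, lever1, lever2, lever3, lever4 below 0.5 rad and z of the grasp point in the frame of bank above 0.14 m).
Of specs0, specs1, specs2, specs3 only 2 to 4 are there at a start; the rules pass over those that are not, and their reading is None.
At some moment in a run one of specs0, specs1, specs2, specs3 may be knocked a few centimetres aside while the robot is not near it.
It also fails if it takes over 210 s, if anything falls off the work surface, if the arm or the gripper's body presses on something with over 40 N, if the wrist force passes 120 N, or if a joint passes its speed limit or range.

## Robot

A 6-joint arm with a two-finger parallel gripper is mounted at the origin on the work surface. World frame = base frame: x ahead of the robot, y to its left, z up, the work surface at z = 0. Lengths are in m, angles in rad, forces in N, time in s.
With the tool pointing down it reaches from about 0.375 to 0.9 m from the base axis. Payload 3.1 kg.
Tool frame: the origin (TCP) lies midway between the tips of the shut fingers; the grasp point (between the pads) lies 19 mm behind it; z points along the fingers, x is the direction in which the jaws open and shut, and the axes are right-handed (so a half turn about z gives the same grasp; the last joint's range is limited). The gripper opens to 85 mm and grips with 20 to 120 N. Pads are 22 mm wide; open, the fingers measure 114 mm over their backs; the gripper's body (76 mm by 85 mm) begins 54 mm behind the grasp point. The pads swing forward as they close: fully open they stand 13 mm farther back than shut.
Start: joints at [-1.468, 0.527, 1.433, -0, 1.181, -0.178], TCP at [0.173, -0.6, 0.231] pointing down, gripper open.
Joint ranges: [-3.08, 3.08], [-0.75, 2.2], [0.22, 2.44], [-1.43, 4.57], [0, 2.65], [-2.85, 2.85]. Speed limits (rad/s): [2.79, 2.79, 3.14, 3.14, 3.14, 3.14].

## Interface

Orientations are given as a unit quaternion [x, y, z, w].
In Python, from station import * gives the robot as it stands.
- The arm moves only by the tool servo_tool, never from a script. Its argument "targets" is a list of rows, each a list of 6 numbers: the shift along the tool's x, y, z in mm, then the turn, a rotation vector about the tool's x, y, z in degrees. A call has 1 to 10 rows; each row is the pose to reach, as a shift and turn from the pose commanded when the call began, along the tool's axes at that moment; what a row does not reach only later rows make up. A row lasts 1/8 s, in which the tool goes at most 62.5 mm and 10.7 degrees, less where a joint would pass 70% of its speed; a pose out of reach is approached as far as the arm can. A call with a gripper value outside its range is refused whole. "gripper" is the finger opening in mm, from 0 to 85.4, set as the call begins (left out, the last holds). The fingers move at their own pace and stop on an object; "newtons" is the grip in N (left out, the last holds). Time passes only in rows, so rows that repeat a pose let the fingers close. It gives the time, the measured TCP pose, the force and the opening at its end, in the units of the state.
- sense(): the state, without advancing time (a new reading comes with each control period).
- snapshot(name): name is "scene" or "top" or "wrist"; returns a dict with "color" (400x640x3 uint8, red, green, blue), "vfov" (degrees; the focal length in pixels is half the picture's height over the tangent of half this angle, whatever the lens; pixels are square), "cx", "cy" (the principal point, pixels), "R" (3x3) and "t" (3): a world point X has camera coordinates R X + t. Camera axes: x right, y down, z forward; pixel columns grow to the right and rows downward; lengths in m; the calibration is good to about 2 mm. A picture is of the moment at which its call begins. There is no depth.
- sign_off(): hands the job in, once; it reports no verdict.
The state is a dict: "t": time; "q": joint angles; "qd": joint speeds; "tau": joint torques, N m; "tcp_pos": TCP position; "tool_rot": TCP orientation; "force": force on the tool from outside, world axes, zero at the start; "ft_torque": the same for the moment, N m; "finger_gap": opening from 0.0 (shut) to 1.0 (fully open).
Only numpy, scipy, OpenCV 4.12 (cv2) and the standard library are available. Lean on these libraries where they do the work, as an engineer would, in place of code of your own. Each camera call takes 0.05 s, during which the arm holds its last target. There are 200 camera calls.

## Working session

There is one attempt and no reset: what is moved stays moved. The work goes in short steps, Python scripts to look and compute and a tool call to move; the robot and the scene stay as the last step left them, time stands still between calls to the robot, and variables do not carry over. Pictures are saved under pics/ and viewed, about 12 in all and at most 16, crops included, and the job is handed in when it is done.

Besides the shell and the picture viewer there is one more tool, called after "Emit:" by a JSON object that holds its "op" and its "data". servo_tool: Moves the arm, as the interface text tells. Its arguments: {"type":"object","properties":{"targets":{"type":"array","items":{"type":"array","items":{"type":"number"}}},"gripper":{"type":"number"},"newtons":{"type":"number"}},"required":["targets"]}

```bash
mkdir -p pics; ls; python3 - <<'E'
from station import *
import cv2
print(sense())
for n in ("scene","top"):
    s=snapshot(n); cv2.imwrite(f"pics/{n}0.png",cv2.resize(s["color"][:,:,::-1],(800,500),interpolation=cv2.INTER_CUBIC))
    import pickle; pickle.dump(s,open(f"pics/{n}0.pkl","wb"))
    print(n,s["vfov"],s["cx"],s["cy"],s["R"],s["t"])
E
```

```text
pics
{'t': 0.0, 'q': array([-1.46850193e+00,  5.28475797e-01,  1.43390725e+00,  9.72826439e-06,
        1.18138246e+00, -1.78502828e-01]), 'qd': array([-8.16662347e-05, -1.68018077e-04,  2.44168168e-03,  1.17668887e-03,
        2.45647018e-04, -2.43196990e-03]), 'tau': array([ 1.17570915e-03, -4.42346907e+01, -1.78026885e+01, -2.46782056e-04,
        8.46320938e-03, -6.75486675e-06]), 'tcp_pos': array([ 0.17315625, -0.59979192,  0.23032612]), 'tool_rot': array([ 7.99098451e-01, -6.01199206e-01, -7.35095895e-04, -7.99982884e-04]), 'force': array([ 0.28739137,  0.79606561, -0.54829796]), 'ft_torque': array([-0.03112314,  0.02914128,  0.01718526]), 'finger_gap': 1.0000732911473098}
scene 44.68144958536334 311.6307482818784 201.84255905035127 [[-0.40845777  0.91273582  0.00869343]
 [ 0.55569098  0.25621012 -0.79092598]
 [-0.72413382 -0.318229   -0.61185008]] [ 0.22012327 -0.27721496  1.59233388]
top 44.20494946202243 326.9641401530694 195.13951740516717 [[-0.006677   -0.99992457  0.01030902]
 [-0.99249118  0.00536753 -0.1221984 ]
 [ 0.12213385 -0.01104753 -0.99245215]] [-0.01840941  0.55851366  1.3500716 ]
```

View pics/top0.png

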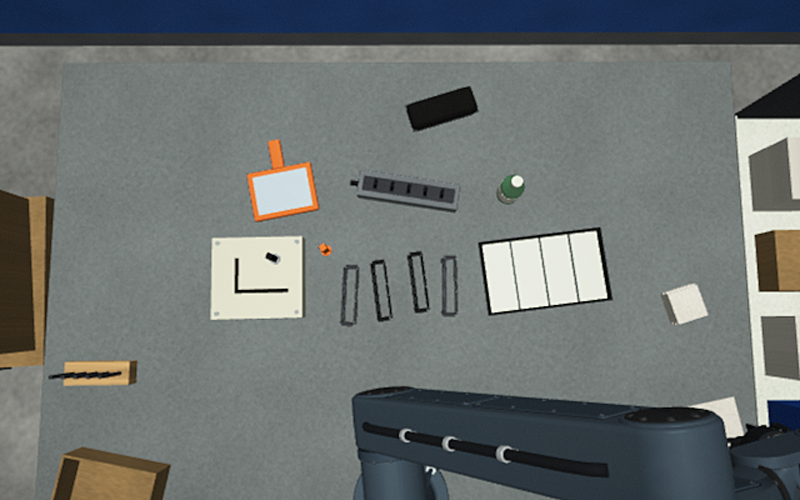

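View pics/scene0.png

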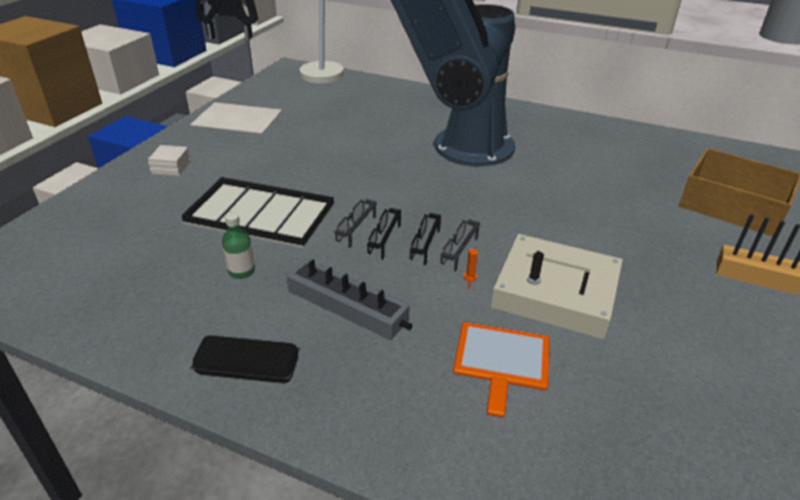

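The top view shows four folded spectacles at about (350,295), (381,290), (418,282) and (450,286). The tray is at (545,270), the deck at (257,278) and the black pick at (272,257), with the orange look-alike at (325,250). The bank is at (409,190), the mirror at (283,190) and the bottle at (510,188).

```bash
cat > h.py <<'E'
import numpy as np, cv2, pickle
from scipy.spatial.transform import Rotation as Ro
def f(s): return s["color"].shape[0]/2/np.tan(np.radians(s["vfov"])/2)
def ray(s,u,v):
    R=np.array(s["R"]);t=np.array(s["t"]); d=R.T@np.array([(u-s["cx"])/f(s),(v-s["cy"])/f(s),1]); return -R.T@t,d
def onz(s,u,v,z):
    c,d=ray(s,u,v); return c+d*(z-c[2])/d[2]
def proj(s,X):
    p=(np.array(X)@np.array(s["R"]).T+s["t"]); return p[...,:2]/p[...,2:]*f(s)+[s["cx"],s["cy"]]
def tri(*obs):
    A=np.zeros((3,3));b=np.zeros(3)
    for s,u,v in obs:
        c,d=ray(s,u,v); d/=np.linalg.norm(d);P=np.eye(3)-np.outer(d,d);A+=P;b+=P@c
    return np.linalg.solve(A,b)
def go(st,pos,yaw=None,from_=None):
    """shift in tool mm and rotvec deg to bring TCP to pos, tool x at yaw(deg, mod 180), pointing straight down"""
    R=Ro.from_quat(st["tool_rot"]); p=np.array(st["tcp_pos"])
    cur=np.degrees(np.arctan2(*R.as_matrix()[[1,0],0]))
    if yaw is None: yaw=cur
    y=(yaw-cur+90)%180-90+cur
    c,s=np.cos(np.radians(y)),np.sin(np.radians(y))
    T=Ro.from_matrix(np.array([[c,s,0],[s,-c,0],[0,0,-1]]))
    return np.round(R.inv().apply(np.array(pos)-p)*1000,1),np.round(np.degrees((R.inv()*T).as_rotvec()),2),round(cur,2),np.round(y,1)
E
python3 - <<'E'
from h import *; from station import sense
s=pickle.load(open("pics/top0.pkl","rb"))
for n,u,v,z in [("s",350,295,.03),("s",381,290,.03),("s",418,282,.03),("s",450,286,.03),("tray",545,270,.01),("trayUL",480,243,.02),("trayUR",600,229,.02),("deck",257,278,.045),("pick",272,257,.1),("bank",409,190,.04),("mirror",283,190,.01),("spray",510,188,.1),("case",442,107,.03)]:
    print(n,onz(s,u*.8,v*.8,z).round(3))
print(go(sense(),[.5,-.0,.45],0), go(sense(),[.5,-.0,.45],90))
E
```

```text
s [0.445 0.11  0.03 ]
s [0.456 0.041 0.03 ]
s [ 0.473 -0.042  0.03 ]
s [ 0.464 -0.114  0.03 ]
tray [ 0.5   -0.333  0.01 ]
trayUL [ 0.561 -0.184  0.02 ]
trayUR [ 0.592 -0.46   0.02 ]
deck [0.483 0.314 0.045]
pick [0.524 0.27  0.1  ]
bank [ 0.681 -0.023  0.04 ]
mirror [0.688 0.267 0.01 ]
spray [ 0.671 -0.242  0.1  ]
case [ 0.879 -0.101  0.03 ]
(array([-486.2, -480.4, -218.5]), array([ -0.09,   0.08, -73.91]), np.float64(-73.91), np.float64(0.0)) (array([-486.2, -480.4, -218.5]), array([-0.  ,  0.11, 16.09]), np.float64(-73.91), np.float64(-90.0))
```

Emit:
{"op": "servo_tool", "data": {"targets": [[0, 0, -100, 0, 0, 0], [0, 0, -200, 0, 0, 0], [-486, -480, -218, 0, 0, 16.1], [-486, -480, -218, 0, 0, 16.1], [-486, -480, -218, 0, 0, 16.1], [-486, -480, -218, 0, 0, 16.1], [-486, -480, -218, 0, 0, 16.1], [-486, -480, -218, 0, 0, 16.1], [-486, -480, -218, 0, 0, 16.1], [-486, -480, -218, 0, 0, 16.1]], "gripper": 60}}

```text
t: 1.35
tcp_pos: [0.4104, -0.1633, 0.4239]
tool_rot: [-0.707, 0.707, 0.0, 0.0]
force: [0.7, -0.6, -0.9]
finger_gap: 0.704
```

Emit:
{"op": "servo_tool", "data": {"targets": [[0, 0, 0, 0, 0, 0], [0, 0, 0, 0, 0, 0]]}}

```text
t: 1.6
tcp_pos: [0.4098, -0.1653, 0.4234]
tool_rot: [0.707, -0.707, -0.0, 0.0]
force: [0.2, 0.4, -0.9]
finger_gap: 0.706
```

```bash
cat > look.py <<'E'
import sys
from h import *; from station import *
n=sys.argv[1]; cam=sys.argv[2] if len(sys.argv)>2 else "wrist"
st=sense(); s=snapshot(cam); pickle.dump(s,open(f"pics/{n}.pkl","wb"))
cv2.imwrite(f"pics/{n}.png",cv2.resize(s["color"][:,:,::-1],(800,500),interpolation=cv2.INTER_CUBIC))
R=np.array(s["R"]);print(st["t"],st["tcp_pos"].round(4),"cam",(-R.T@s["t"]).round(3),"axis",R[2].round(3),"vfov",s["vfov"],"gap",st["finger_gap"])
print(go(st,[.5,0,.45],-90))
E
python3 look.py w1
```

```text
1.6 [ 0.4098 -0.1653  0.4234] cam [ 0.493 -0.165  0.565] axis [-0.327 -0.    -0.945] vfov 61.3087384445643 gap 0.7059711678723403
(array([-165.2,  -90.4,  -26.7]), array([ 0.06, -0.01,  0.05]), np.float64(-89.95), np.float64(-90.0))
```

View pics/w1.png

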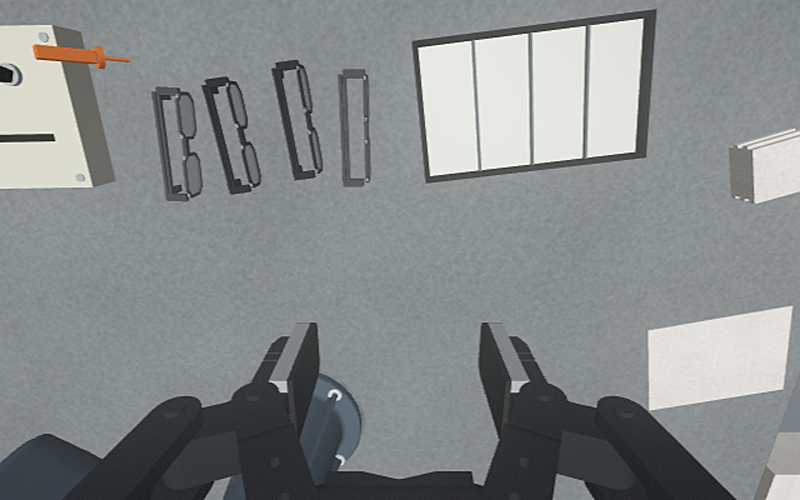

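The wrist view shows all four spectacles: (178,145), (232,135), (298,120) and (354,128). They all point roughly along world x. The tray is at (535,95).

Emit:
{"op": "servo_tool", "data": {"targets": [[-165, -110, 93, 0, 0, 0], [-165, -110, 93, 0, 0, 0], [-165, -110, 93, 0, 0, 0], [-165, -110, 93, 0, 0, 0], [-165, -110, 93, 0, 0, 0]]}}

```text
t: 2.28
tcp_pos: [0.5199, -0.0009, 0.3287]
tool_rot: [-0.707, 0.707, 0.002, -0.001]
force: [-0.1, -0.6, 0.0]
finger_gap: 0.701
```

```bash
python3 look.py w2
```

```text
2.275 [ 0.5199 -0.0009  0.3287] cam [ 0.604 -0.001  0.47 ] axis [-0.33   0.001 -0.944] vfov 61.3087384445643 gap 0.700943443058377
(array([  -0.9,   20.4, -121.2]), array([ 0.24,  0.04, -0.03]), np.float64(-90.03), np.float64(-90.0))
```

Emit:
{"op": "servo_tool", "data": {"targets": [[320, 0, 0, 0, 0, 0], [320, 0, 0, 0, 0, 0], [320, 0, 0, 0, 0, 0], [320, 0, 0, 0, 0, 0], [320, 0, 0, 0, 0, 0], [320, 0, 0, 0, 0, 0], [320, 0, 0, 0, 0, 0]]}}

```text
t: 3.2
tcp_pos: [0.5185, -0.3221, 0.331]
tool_rot: [-0.706, 0.709, 0.0, 0.0]
force: [0.3, -0.1, -0.4]
finger_gap: 0.705
```

```bash
python3 look.py w3
```

```text
3.2 [ 0.5185 -0.3221  0.331 ] cam [ 0.602 -0.323  0.473] axis [-0.326  0.002 -0.945] vfov 61.3087384445643 gap 0.7046217103335907
(array([-322.1,   19.9, -118.9]), array([ 0.01,  0.03, -0.24]), np.float64(-90.24), np.float64(-90.0))
```

View pics/w2.png

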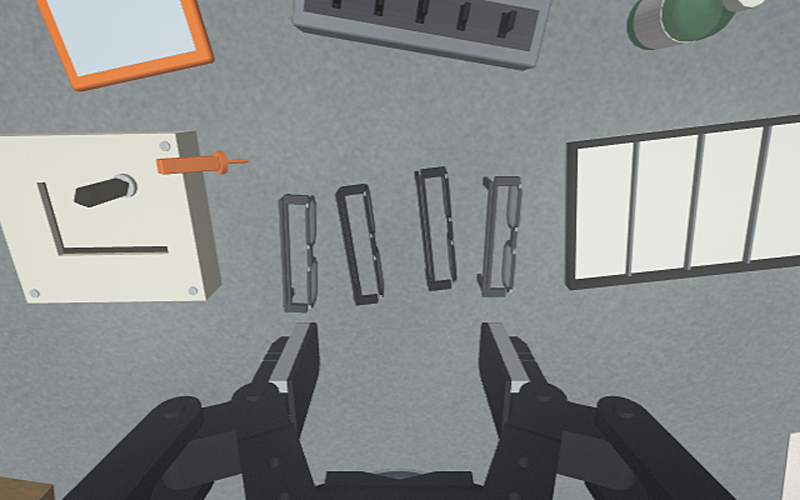

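View pics/w3.png

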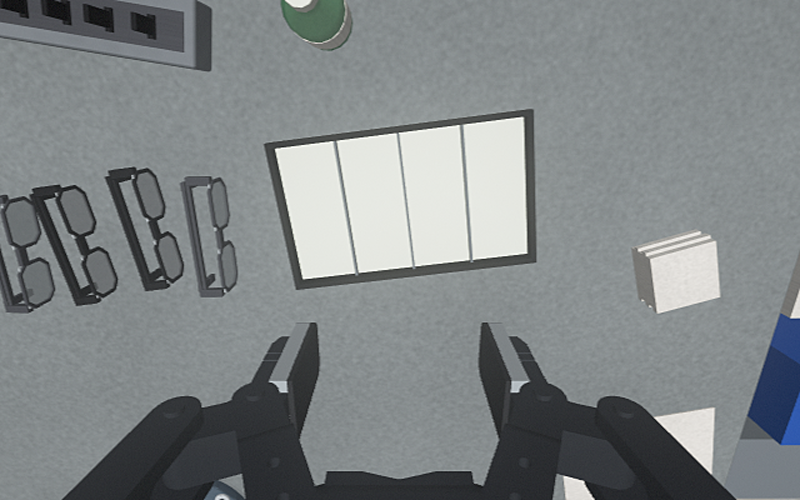

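Nine: w2 shows the arm-side edges of the spectacles: A (281,197)-(286,310), B (337,189)-(357,304), C (416,170)-(431,290), D at about (490,178)-(483,295). w3 shows the tray's outer corners at (265,143), (533,110), (535,262) and (298,289). It also shows C (109,171)-(149,289) and D (182,178)-(200,295).

```bash
python3 - <<'E'
from h import *; from station import sense
L=lambda n:pickle.load(open(f"pics/{n}.pkl","rb"))
w2,w3,top=L("w2"),L("w3"),L("top0")
k=.8
A=dict(A=(w2,(281,197),(286,310)),B=(w2,(337,189),(357,304)),C=(w2,(416,170),(431,290)),C3=(w3,(109,171),(149,289)),D3=(w3,(182,178),(200,295)),B3=(w3,(33,191),(79,304)))
for n,(s,a,b) in A.items():
    p,q=onz(s,a[0]*k,a[1]*k,.038)[:2],onz(s,b[0]*k,b[1]*k,.038)[:2]
    d=p-q;l=np.linalg.norm(d);d/=l; nrm=np.array([d[1],-d[0]])
    c=(p+q)/2+.017*nrm; print(n,c.round(4),"yaw",np.degrees(np.arctan2(d[1],d[0])).round(1),"len",l.round(4))
print("triB",tri((w2,337*k,189*k),(w3,33*k,191*k)),tri((w2,357*k,304*k),(w3,79*k,304*k)))
print("triC",tri((w2,416*k,170*k),(w3,109*k,171*k)),tri((w2,431*k,290*k),(w3,149*k,289*k)))
P=np.array([onz(w3,u*k,v*k,.02) for u,v in [(265,143),(533,110),(535,262),(298,289)]]);print("tray",P.round(4),P.mean(0))
print([np.linalg.norm(P[i]-P[i-1]).round(4) for i in range(4)])
d=P[0]-P[1]+P[3]-P[2];print("tray y dir",np.degrees(np.arctan2(d[1],d[0])))
d=P[0]-P[3]+P[1]-P[2];print("tray x dir",np.degrees(np.arctan2(d[1],d[0])))
print("trayTL tri",tri((w3,265*k,143*k),(top,480*k,242*k)),tri((w3,533*k,110*k),(top,600*k,228*k)))
# 4x crop of bank from w2 and deck
c=w2["color"][:80,230:450,::-1]; cv2.imwrite("pics/bankcrop.png",cv2.resize(c,None,fx=3.6,fy=3.6,interpolation=cv2.INTER_CUBIC))
E
```

```text
A [0.4456 0.1078] yaw -2.8 len 0.131
B [0.4565 0.0379] yaw 7.0 len 0.1326
C [ 0.4751 -0.0446] yaw 7.9 len 0.135
C3 [ 0.4753 -0.0498] yaw 6.4 len 0.1329
D3 [ 0.4655 -0.1148] yaw -1.0 len 0.1322
B3 [0.4561 0.0339] yaw 6.6 len 0.131
triB [0.51848225 0.06383017 0.0316557 ] [0.38660461 0.04713878 0.03347545]
triC [ 0.53811338 -0.01886682  0.02831761] [ 0.40467326 -0.03731003  0.03361492]
tray [[ 0.5651 -0.1827  0.02  ]
 [ 0.5964 -0.4592  0.02  ]
 [ 0.431  -0.4778  0.02  ]
 [ 0.3985 -0.2034  0.02  ]] [ 0.49774199 -0.33081112  0.02      ]
[np.float64(0.1678), np.float64(0.2782), np.float64(0.1664), np.float64(0.2763)]
tray y dir 96.60815476452346
tray x dir 6.755316281122421
trayTL tri [ 0.56434209 -0.18365386  0.02159134] [ 0.59617347 -0.46296382  0.00884846]
```

View pics/bankcrop.png

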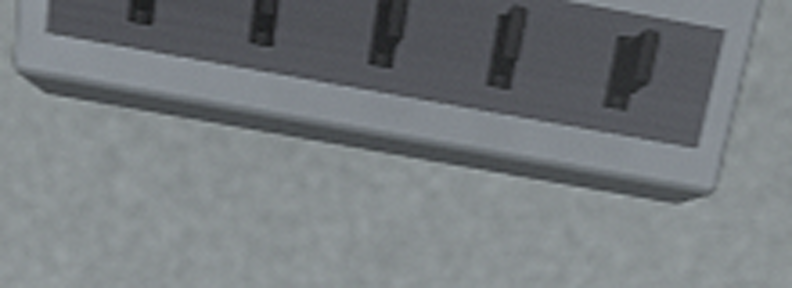

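Distances check out: triangulated arm edges at z ≈ 32 mm, tray rim ≈ 20 mm. In the crop, the levers stand upright in dark slots at roughly (140,10), (263,25), (385,35), (507,50) and (630,70). Picking D first.

Emit:
{"op": "servo_tool", "data": {"targets": [[-212, 52, 100, 0, 0, 0.8], [-212, 52, 150, 0, 0, 0.8], [-212, 52, 200, 0, 0, 0.8], [-212, 52, 221, 0, 0, 0.8], [-212, 52, 221, 0, 0, 0.8], [-212, 52, 221, 0, 0, 0.8], [-212, 52, 221, 0, 0, 0.8]], "gripper": 54, "newtons": 25}}

```text
t: 4.12
tcp_pos: [0.4692, -0.1083, 0.1107]
tool_rot: [-0.703, 0.711, -0.001, 0.0]
force: [0.3, 0.1, 0.7]
finger_gap: 0.635
```

```bash
python3 look.py w4; python3 -c "
from h import *;from station import sense
print(go(sense(),[.466,-.110,.012],-91))"
```

```text
4.125 [ 0.4692 -0.1083  0.1107] cam [ 0.552 -0.109  0.253] axis [-0.324  0.003 -0.946] vfov 61.3087384445643 gap 0.6354870066045691
(array([-108.2,  -30.2, -339.3]), array([-0.12, -0.07, -0.7 ]), np.float64(-90.7), np.float64(-90.0))
(array([ 0.6,  4.5, 99.3]), array([-0.24, -0.13,  0.24]), np.float64(-90.76), np.float64(-91.0))
```

View pics/w4.png

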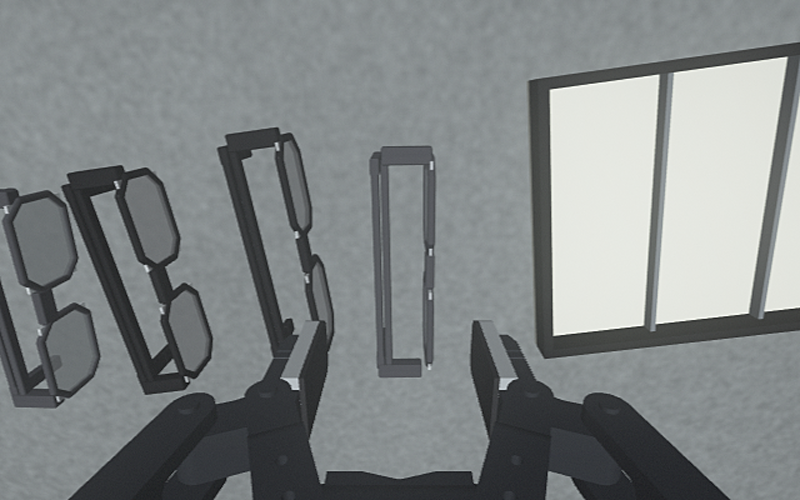

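Close view of D: its frame spans about (380-434, 148-376), with the bridge at (430,268). The jaws sit centred at u≈397.

```bash
python3 -c "
from h import *;from station import sense
s=pickle.load(open('pics/w4.pkl','rb'))
k=.8
P=[onz(s,u*k,v*k,.038) for u,v in [(382,148),(433,149),(378,376),(432,370)]]
print(np.round(P,4),np.mean(P,0)); print(onz(s,430*k,268*k,.034))
# C arm inner/outer
print(np.round([onz(s,u*k,v*k,.038) for u,v in [(226,138),(281,133),(280,355),(330,345)]],4))
print(go(sense(),[.466,-.110,.012],-91))"
```

```text
[[ 0.5325 -0.1011  0.038 ]
 [ 0.5317 -0.1264  0.038 ]
 [ 0.3993 -0.0952  0.038 ]
 [ 0.4031 -0.1275  0.038 ]] [ 0.46665294 -0.11254861  0.038     ]
[ 0.46671202 -0.12591049  0.034     ]
[[ 0.5383 -0.0243  0.038 ]
 [ 0.5404 -0.0516  0.038 ]
 [ 0.4146 -0.038   0.038 ]
 [ 0.4209 -0.0679  0.038 ]]
(array([ 0.6,  4.5, 99.3]), array([-0.24, -0.13,  0.24]), np.float64(-90.76), np.float64(-91.0))
```

Emit:
{"op": "servo_tool", "data": {"targets": [[3, 3, 40, 0, 0, 0.2], [3, 3, 70, 0, 0, 0.2], [3, 3, 98, 0, 0, 0.2], [3, 3, 98, 0, 0, 0.2]]}}

```text
t: 4.68
tcp_pos: [0.4662, -0.1128, 0.0119]
tool_rot: [-0.7, 0.714, -0.001, 0.0]
force: [0.3, -0.8, 0.8]
finger_gap: 0.632
```

Emit:
{"op": "servo_tool", "data": {"targets": [[0, 0, 0, 0, 0, 0], [0, 0, 0, 0, 0, 0], [0, 0, 0, 0, 0, 0], [0, 0, 0, 0, 0, 0]], "gripper": 25}}

```text
t: 5.18
tcp_pos: [0.4666, -0.1123, 0.0134]
tool_rot: [-0.701, 0.713, -0.002, 0.001]
force: [-0.7, -2.3, 7.7]
finger_gap: 0.392
```

Emit:
{"op": "servo_tool", "data": {"targets": [[0, 0, -20, 0, 0, 0], [0, 0, -50, 0, 0, 0], [0, 0, -90, 0, 0, 0], [0, 0, -90, 0, 0, 0]]}}

```text
t: 5.68
tcp_pos: [0.4669, -0.112, 0.1048]
tool_rot: [-0.701, 0.713, -0.003, 0.001]
force: [0.3, 0.2, -1.3]
finger_gap: 0.393
```

```bash
python3 -c "
from h import *;from station import sense
s=sense();print(s['tcp_pos'],s['finger_gap']*85.4)
print(go(s,[.510,-.432,.1],-83.3))"
```

```text
[ 0.46689601 -0.11204568  0.10478581] 33.5824021321771
(array([319.1, -48.6,   6.1]), array([-0.36, -0.2 , -7.7 ]), np.float64(-91.0), np.float64(-83.3))
```

Emit:
{"op": "servo_tool", "data": {"targets": [[50, -8, 0, 0, 0, -1], [100, -16, 0, 0, 0, -2], [160, -25, 5, 0, 0, -4], [220, -34, 5, 0, 0, -6], [280, -43, 5, 0, 0, -7.7], [319, -48, 5, 0, 0, -7.7], [319, -48, 5, 0, 0, -7.7], [319, -48, 45, 0, 0, -7.7], [319, -48, 75, 0, 0, -7.7], [319, -48, 75, 0, 0, -7.7]]}}

```text
t: 6.92
tcp_pos: [0.5052, -0.4273, 0.0234]
tool_rot: [0.747, -0.664, -0.005, -0.001]
force: [-0.5, 1.0, 0.1]
finger_gap: 0.397
```

```bash
python3 -c "
from h import *;from station import sense
s=sense();print(s['tcp_pos'],s['finger_gap']*85.4)
print(go(s,[.510,-.432,.018],-83.3))"
```

```text
[ 0.50516219 -0.42727688  0.0233725 ] 33.90843597968963
(array([ 5.3, -4.3,  5.3]), array([0.28, 0.45, 0.03]), np.float64(-83.27), np.float64(-83.3))
```

Emit:
{"op": "servo_tool", "data": {"targets": [[5, -4, 2, 0, 0, 0], [5, -4, 5, 0, 0, 0], [5, -4, 5, 0, 0, 0]]}}

```text
t: 7.3
tcp_pos: [0.5123, -0.4359, 0.0227]
tool_rot: [0.747, -0.665, 0.001, 0.0]
force: [0.2, 0.4, -0.7]
finger_gap: 0.393
```

Emit:
{"op": "servo_tool", "data": {"targets": [[0, 0, 0, 0, 0, 0], [0, 0, 0, 0, 0, 0], [0, 0, 0, 0, 0, 0]], "gripper": 54}}

```text
t: 7.68
tcp_pos: [0.512, -0.4356, 0.022]
tool_rot: [0.747, -0.665, 0.0, 0.0]
force: [0.4, -0.1, 0.3]
finger_gap: 0.631
```

Emit:
{"op": "servo_tool", "data": {"targets": [[0, 0, -40, 0, 0, 0], [0, 0, -90, 0, 0, 0], [-200, 0, -90, 0, 0, 0], [-383, 37, -90, 0, 0, 0], [-383, 37, -90, 0, 0, 0], [-383, 37, -90, 0, 0, 0], [-383, 37, -90, 0, 0, 0], [-383, 37, -90, 0, 0, 0], [-383, 37, -90, 0, 0, 0]]}}

```text
t: 8.8
tcp_pos: [0.4277, -0.0557, 0.1119]
tool_rot: [0.749, -0.663, -0.002, 0.001]
force: [-0.0, -0.4, -0.3]
finger_gap: 0.633
```

```bash
python3 look.py w5; python3 -c "
from h import *;from station import sense
s=sense();print(s['tcp_pos'],s['finger_gap']*85.4)
print(go(s,[.473,-.0455,.013],-83.3))"
```

```text
8.8 [ 0.4277 -0.0557  0.1119] cam [ 0.511 -0.046  0.253] axis [-0.327 -0.037 -0.944] vfov 61.3087384445643 gap 0.6331387200642872
(array([ -47.3,  -77.4, -338.3]), array([0.2 , 0.11, 6.94]), np.float64(-83.06), np.float64(-90.0))
[ 0.42895464 -0.05667316  0.11196318] 54.0705651101713
(array([ -5.7, -45.2,  98.9]), array([0.09, 0.07, 0.19]), np.float64(-83.11), np.float64(-83.3))
```

View pics/w5.png

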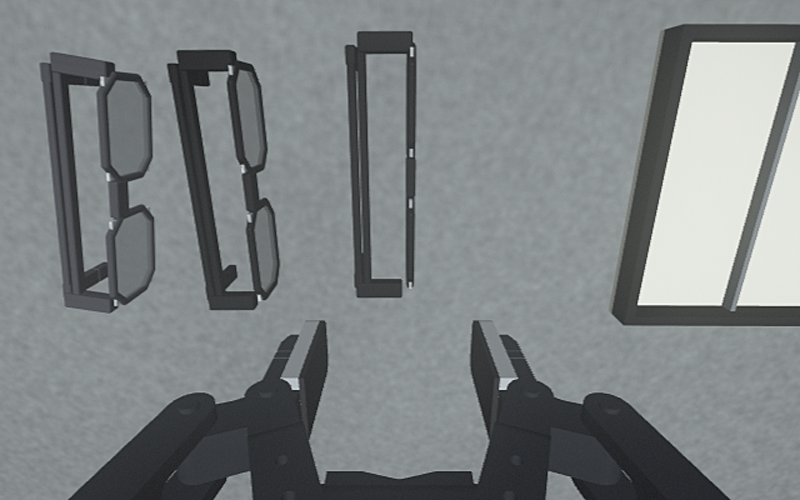

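C is upright in the view, with its bridge at (410,178), and the arms are on the left at (360,170). B's bridge is at (250,188) and A's at (118,198).

```bash
cat > br.py <<'E'
import sys
from h import *;from station import sense
# args: pkl u v yaw ; bridge pixel (800 scale), spec yaw deg -> centre and move
n,u,v,yaw=sys.argv[1],*map(float,sys.argv[2:5])
s=pickle.load(open(f'pics/{n}.pkl','rb'))
p=onz(s,u*.8,v*.8,.033); a=np.radians(yaw); c=p[:2]+.0145*np.array([-np.sin(a),np.cos(a)])
print("centre",c.round(4),go(sense(),[*c,.013],yaw-90))
E
python3 br.py w5 410 178 7; python3 br.py w5 250 188 7;python3 br.py w5 118 198 -3
```

```text
centre [ 0.4732 -0.0415] (array([ -9.7, -46. ,  98.9]), array([ 0.09,  0.07, -0.11]), np.float64(-83.11), np.float64(-83.0))
centre [0.4579 0.0415] (array([-93.9, -40.7,  99. ]), array([ 0.09,  0.07, -0.11]), np.float64(-83.11), np.float64(-83.0))
centre [0.4466 0.1113] (array([-164.5,  -37.8,   99.1]), array([0.1 , 0.06, 9.89]), np.float64(-83.11), np.float64(-93.0))
```

Emit:
{"op": "servo_tool", "data": {"targets": [[-8, -46, 10, 0, 0, 0], [-8, -46, 50, 0, 0, 0], [-8, -46, 98, 0, 0, 0], [-8, -46, 98, 0, 0, 0]]}}

```text
t: 9.35
tcp_pos: [0.474, -0.0469, 0.0106]
tool_rot: [0.747, -0.665, -0.003, 0.001]
force: [-0.4, 1.4, -1.1]
finger_gap: 0.635
```

Emit:
{"op": "servo_tool", "data": {"targets": [[0, 0, 0, 0, 0, 0], [0, 0, 0, 0, 0, 0], [0, 0, 0, 0, 0, 0], [0, 0, 0, 0, 0, 0]], "gripper": 25}}

```text
t: 9.85
tcp_pos: [0.4761, -0.0465, 0.015]
tool_rot: [0.747, -0.665, 0.001, -0.001]
force: [-0.0, -0.3, 7.6]
finger_gap: 0.395
```

Emit:
{"op": "servo_tool", "data": {"targets": [[0, 0, -20, 0, 0, 0], [0, 0, -60, 0, 0, 0], [0, 0, -100, 0, 0, 0], [0, 0, -100, 0, 0, 0]]}}

```text
t: 10.35
tcp_pos: [0.4773, -0.0467, 0.1167]
tool_rot: [0.747, -0.665, 0.003, -0.001]
force: [0.1, -0.1, -1.2]
finger_gap: 0.39
```

```bash
python3 -c "
from h import *;from station import sense
s=sense();print(s['tcp_pos'],s['finger_gap']*85.4)
print(go(s,[.502,-.365,.018],-83.3))"
```

```text
[ 0.47730681 -0.04672956  0.11670099] 33.33350477631368
(array([318.7,  13.3,  99.6]), array([-0.38, -0.18,  0.01]), np.float64(-83.29), np.float64(-83.3))
```

Emit:
{"op": "servo_tool", "data": {"targets": [[60, 2, 0, 0, 0, 0], [120, 5, 0, 0, 0, 0], [180, 8, 0, 0, 0, 0], [240, 10, 0, 0, 0, 0], [300, 13, 0, 0, 0, 0], [319, 13, 0, 0, 0, 0], [319, 13, 0, 0, 0, 0], [319, 13, 45, 0, 0, 0], [319, 13, 85, 0, 0, 0], [319, 13, 85, 0, 0, 0]]}}

```text
t: 11.6
tcp_pos: [0.497, -0.3593, 0.0254]
tool_rot: [0.748, -0.664, -0.005, -0.001]
force: [0.6, -0.7, -0.5]
finger_gap: 0.392
```

```bash
python3 -c "
from h import *;from station import sense
s=sense();print(s['tcp_pos'],s['finger_gap']*85.4)
print(go(s,[.502,-.365,.018],-83.3))"
```

```text
[ 0.49698332 -0.35934869  0.0254461 ] 33.48219492499711
(array([ 6.3, -4.4,  7.4]), array([0.37, 0.52, 0.11]), np.float64(-83.19), np.float64(-83.3))
```

Emit:
{"op": "servo_tool", "data": {"targets": [[4, -3, 4, 0, 0, 0], [4, -3, 7, 0, 0, 0], [4, -3, 7, 0, 0, 0], [4, -3, 7, 0, 0, 0]]}}

```text
t: 12.1
tcp_pos: [0.5033, -0.3684, 0.0226]
tool_rot: [0.747, -0.665, 0.001, 0.0]
force: [0.3, -0.7, -0.7]
finger_gap: 0.39
```

```bash
python3 -c "
from h import *;from station import sense
s=sense();print(s['tcp_pos'],s['force'])
print(go(s,[.502,-.365,.018],-83.3))"
```

```text
[ 0.50325469 -0.36844733  0.02258271] [ 0.31848031 -0.66878216 -0.73417031]
(array([-3.6,  0.8,  4.6]), array([-0.04, -0.05, -0.02]), np.float64(-83.32), np.float64(-83.3))
```

Emit:
{"op": "servo_tool", "data": {"targets": [[-3, 0, 3, 0, 0, 0], [-3, 0, 5, 0, 0, 0], [-3, 0, 5, 0, 0, 0]]}}

```text
t: 12.48
tcp_pos: [0.5028, -0.3653, 0.0189]
tool_rot: [0.747, -0.665, 0.001, 0.0]
force: [-2.8, 2.9, 12.6]
finger_gap: 0.39
```

Emit:
{"op": "servo_tool", "data": {"targets": [[0, 0, 0, 0, 0, 0], [0, 0, 0, 0, 0, 0], [0, 0, 0, 0, 0, 0]], "gripper": 54}}

```text
t: 12.85
tcp_pos: [0.5025, -0.365, 0.0164]
tool_rot: [0.747, -0.665, -0.0, -0.0]
force: [0.1, 0.1, 0.1]
finger_gap: 0.634
```

Emit:
{"op": "servo_tool", "data": {"targets": [[0, 0, -40, 0, 0, 0], [0, 0, -90, 0, 0, 0], [-200, 0, -90, 0, 0, 0], [-408, -3, -90, 0, 0, 0], [-408, -3, -90, 0, 0, 0], [-408, -3, -90, 0, 0, 0], [-408, -3, -90, 0, 0, 0], [-408, -3, -90, 0, 0, 0], [-408, -3, -90, 0, 0, 0], [-408, -3, -90, 0, 0, 0]]}}

```text
t: 14.1
tcp_pos: [0.4572, 0.0425, 0.1066]
tool_rot: [0.749, -0.663, -0.001, 0.0]
force: [-0.2, 0.3, -0.7]
finger_gap: 0.633
```

```bash
python3 -c "
from h import *;from station import sense
s=sense();print(s['tcp_pos'],s['force'])
print(go(s,[.4575,.0395,.013],-83))"
```

```text
[0.45717014 0.0424804  0.10662825] [-0.15236161  0.30114651 -0.65684939]
(array([ 3. , -0.1, 93.6]), array([ 0.06,  0.02, -0.05]), np.float64(-83.05), np.float64(-83.0))
```

Emit:
{"op": "servo_tool", "data": {"targets": [[2, 0, 40, 0, 0, 0], [2, 0, 70, 0, 0, 0], [2, 0, 93, 0, 0, 0], [2, 0, 93, 0, 0, 0]]}}

```text
t: 14.6
tcp_pos: [0.458, 0.0373, 0.0124]
tool_rot: [0.747, -0.665, -0.001, 0.001]
force: [0.4, 0.2, 0.5]
finger_gap: 0.631
```

Emit:
{"op": "servo_tool", "data": {"targets": [[0, 0, 0, 0, 0, 0], [0, 0, 0, 0, 0, 0], [0, 0, 0, 0, 0, 0], [0, 0, 0, 0, 0, 0]], "gripper": 25}}

```text
t: 15.1
tcp_pos: [0.4587, 0.0384, 0.0143]
tool_rot: [0.747, -0.665, 0.0, -0.0]
force: [0.1, -0.6, -0.4]
finger_gap: 0.293
```

Emit:
{"op": "servo_tool", "data": {"targets": [[0, 0, -20, 0, 0, 0], [0, 0, -60, 0, 0, 0], [0, 0, -100, 0, 0, 0], [0, 0, -100, 0, 0, 0], [0, 0, -100, 0, 0, 0]]}}

```text
t: 15.72
tcp_pos: [0.458, 0.0385, 0.1136]
tool_rot: [0.747, -0.665, -0.0, 0.0]
force: [-0.4, 0.0, -0.0]
finger_gap: 0.293
```

```bash
python3 -c "
from h import *;from station import sense
s=sense();print(s['tcp_pos'],s['finger_gap']*85.4)
print(go(s,[.494,-.297,.018],-83.3))"
```

```text
[0.45795571 0.03852035 0.11364377] 25.007004960156
(array([337.4,   3.3,  95.6]), array([ 0.01,  0.  , -0.  ]), np.float64(-83.3), np.float64(-83.3))
```

The jaws closed on nothing, so B may have been knocked. I'll reopen and look.

Emit:
{"op": "servo_tool", "data": {"targets": [[0, -60, -60, 0, 0, 0], [0, -60, -60, 0, 0, 0], [0, -60, -60, 0, 0, 0]], "gripper": 54}}

```text
t: 16.1
tcp_pos: [0.5192, 0.0453, 0.1734]
tool_rot: [0.747, -0.665, 0.001, -0.0]
force: [-0.4, 0.4, -0.2]
finger_gap: 0.634
```

```bash
python3 look.py w6
```

```text
16.1 [0.5192 0.0453 0.1734] cam [0.602 0.055 0.315] axis [-0.322 -0.038 -0.946] vfov 61.3087384445643 gap 0.6336236304043792
(array([  42.9,   24. , -276.6]), array([-0.07, -0.02,  6.71]), np.float64(-83.29), np.float64(-90.0))
```

View pics/w6.png

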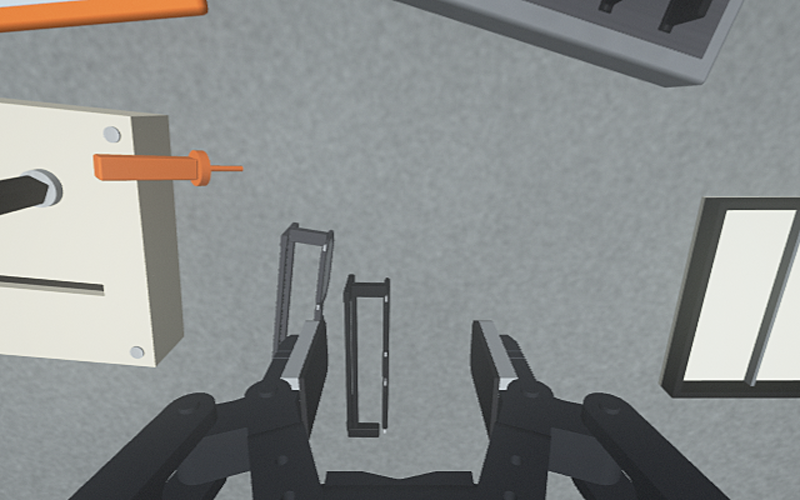

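B was knocked. Its rim line now runs (389,290)-(386,433) with the bridge at (386,368). A is still at (300,285).

```bash
python3 -c "
from h import *
s=pickle.load(open('pics/w6.pkl','rb'));k=.8
p,q=onz(s,389*k,290*k,.036),onz(s,386*k,431*k,.036);print(p,q,np.degrees(np.arctan2(*(p-q)[1::-1])))
p,q=onz(s,353*k,290*k,.036),onz(s,352*k,425*k,.036);print(p,q,np.degrees(np.arctan2(*(p-q)[1::-1])))
"; python3 br.py w6 386 368 5
```

```text
[0.47559874 0.04719932 0.036     ] [0.34967968 0.03590193 0.036     ] 5.126821543970473
[0.47257521 0.07306817 0.036     ] [0.35249021 0.06410448 0.036     ] 4.2689019450521295
centre [0.4064 0.0566] (array([-23.8, 107.9, 159.7]), array([0.17, 0.04, 1.7 ]), np.float64(-83.3), np.float64(-85.0))
```

```bash
python3 -c "
from h import *;from station import sense
s=pickle.load(open('pics/w6.pkl','rb'));k=.8
print([onz(s,u*k,v*k,.04).round(4) for u,v in [(333,237),(319,312)]])
print(go(sense(),[.408,.0535,.013],-85.3))
"
```

```text
[array([0.5122, 0.0896, 0.04  ]), array([0.4541, 0.0959, 0.04  ])]
(array([-20.5, 106.7, 159.7]), array([0.17, 0.04, 2.  ]), np.float64(-83.3), np.float64(-85.3))
```

Emit:
{"op": "servo_tool", "data": {"targets": [[-20, 60, 40, 0, 0, 2], [-20, 106, 60, 0, 0, 2], [-20, 106, 90, 0, 0, 2], [-20, 106, 100, 0, 0, 2], [-20, 106, 100, 0, 0, 2]], "gripper": 45}}

```text
t: 16.77
tcp_pos: [0.4098, 0.0529, 0.0729]
tool_rot: [0.735, -0.678, -0.001, 0.001]
force: [0.0, -0.1, 0.7]
finger_gap: 0.521
```

```bash
python3 -c "
from h import *;from station import sense
s=sense();print(s['tcp_pos'],s['finger_gap']*85.4)
print(go(s,[.408,.0535,.013],-85.3))
"
```

```text
[0.40983396 0.05285727 0.07286912] 44.49832779755525
(array([-0.8,  1.6, 59.9]), array([ 0.15,  0.03, -0.02]), np.float64(-85.32), np.float64(-85.3))
```

Emit:
{"op": "servo_tool", "data": {"targets": [[0, 1, 30, 0, 0, 0], [0, 1, 59, 0, 0, 0], [0, 1, 59, 0, 0, 0], [0, 1, 59, 0, 0, 0]]}}

```text
t: 17.27
tcp_pos: [0.4101, 0.0528, 0.0155]
tool_rot: [0.735, -0.678, 0.001, -0.0]
force: [0.8, 0.5, -0.2]
finger_gap: 0.528
```

Emit:
{"op": "servo_tool", "data": {"targets": [[0, 0, 0, 0, 0, 0], [0, 0, 0, 0, 0, 0], [0, 0, 0, 0, 0, 0], [0, 0, 0, 0, 0, 0]], "gripper": 25}}

```text
t: 17.77
tcp_pos: [0.4102, 0.0528, 0.016]
tool_rot: [0.735, -0.678, 0.001, -0.001]
force: [1.0, 0.5, 7.3]
finger_gap: 0.392
```

Emit:
{"op": "servo_tool", "data": {"targets": [[0, 0, -20, 0, 0, 0], [0, 0, -60, 0, 0, 0], [0, 0, -100, 0, 0, 0], [0, 0, -100, 0, 0, 0], [0, 0, -100, 0, 0, 0]]}}

```text
t: 18.4
tcp_pos: [0.4091, 0.0529, 0.1149]
tool_rot: [0.735, -0.678, 0.0, -0.0]
force: [-0.7, 0.0, -1.4]
finger_gap: 0.393
```

```bash
python3 -c "
from h import *;from station import sense
s=sense();print(s['tcp_pos'],s['finger_gap']*85.4)
print(go(s,[.494,-.297,.018],-83.3))"
```

```text
[0.40907473 0.0528667  0.11490174] 33.59658172626129
(array([355.6, -56. ,  97. ]), array([-0.02, -0.01, -2.01]), np.float64(-85.31), np.float64(-83.3))
```

Emit:
{"op": "servo_tool", "data": {"targets": [[60, -9, 0, 0, 0, 0], [120, -19, 0, 0, 0, -1], [180, -28, 0, 0, 0, -2], [240, -38, 0, 0, 0, -2], [300, -47, 0, 0, 0, -2], [355, -56, 0, 0, 0, -2], [355, -56, 0, 0, 0, -2], [355, -56, 0, 0, 0, -2], [355, -56, 45, 0, 0, -2], [355, -56, 75, 0, 0, -2]]}}

```text
t: 19.65
tcp_pos: [0.4927, -0.2934, 0.0379]
tool_rot: [0.748, -0.664, -0.002, -0.0]
force: [0.7, -0.1, -0.1]
finger_gap: 0.392
```

Emit:
{"op": "servo_tool", "data": {"targets": [[0, 0, 8, 0, 0, 0], [0, 0, 16, 0, 0, 0], [0, 0, 16, 0, 0, 0], [0, 0, 16, 0, 0, 0]]}}

```text
t: 20.15
tcp_pos: [0.4947, -0.2968, 0.0247]
tool_rot: [0.747, -0.665, 0.001, 0.0]
force: [1.1, -0.1, -0.3]
finger_gap: 0.39
```

```bash
python3 -c "
from h import *;from station import sense
s=sense();print(s['tcp_pos'],s['finger_gap']*85.4)
print(go(s,[.494,-.297,.018],-83.3))"
```

```text
[ 0.4947402  -0.29676145  0.02472523] 33.31847585145261
(array([0.1, 0.8, 6.7]), array([-0.07, -0.08, -0.  ]), np.float64(-83.3), np.float64(-83.3))
```

Emit:
{"op": "servo_tool", "data": {"targets": [[0, 0, 3, 0, 0, 0], [0, 0, 5, 0, 0, 0], [0, 0, 5, 0, 0, 0]]}}

```text
t: 20.52
tcp_pos: [0.4944, -0.2967, 0.02]
tool_rot: [0.747, -0.665, 0.001, 0.0]
force: [-1.8, 0.9, 7.5]
finger_gap: 0.393
```

Emit:
{"op": "servo_tool", "data": {"targets": [[0, 0, 0, 0, 0, 0], [0, 0, 0, 0, 0, 0], [0, 0, 0, 0, 0, 0]], "gripper": 54}}

```text
t: 20.9
tcp_pos: [0.4941, -0.2964, 0.0186]
tool_rot: [0.747, -0.665, -0.0, -0.0]
force: [0.1, 0.2, -0.8]
finger_gap: 0.635
```

Emit:
{"op": "servo_tool", "data": {"targets": [[0, 0, -40, 0, 0, 0], [0, 0, -90, 0, 0, 0], [-200, 0, -90, 0, 0, 0], [-407, 2, -90, 0, 0, 4], [-407, 2, -90, 0, 0, 10], [-407, 2, -90, 0, 0, 10], [-407, 2, -90, 0, 0, 10], [-407, 2, -90, 0, 0, 10], [-407, 2, -90, 0, 0, 10], [-407, 2, -90, 0, 0, 10]]}}

```text
t: 22.15
tcp_pos: [0.444, 0.1095, 0.1087]
tool_rot: [-0.688, 0.726, 0.0, -0.0]
force: [0.6, -0.3, 0.1]
finger_gap: 0.636
```

```bash
python3 look.py w7;  python3 -c "
from h import *;from station import sense
s=sense();print(s['tcp_pos'],s['finger_gap']*85.4)
print(go(s,[.446,.1075,.014],-93.5))"
```

```text
22.15 [0.444  0.1095 0.1087] cam [0.527 0.105 0.251] axis [-0.326  0.018 -0.945] vfov 61.3087384445643 gap 0.6358195315529515
(array([ 106.4,  -61.6, -341.3]), array([ 0.03,  0.  , -3.04]), np.float64(-93.04), np.float64(-90.0))
[0.44466373 0.10830535 0.10873898] 53.80043781803861
(array([ 0.7, -1.4, 94.7]), array([-0.01, -0.01,  0.35]), np.float64(-93.15), np.float64(-93.5))
```

View pics/w7.png

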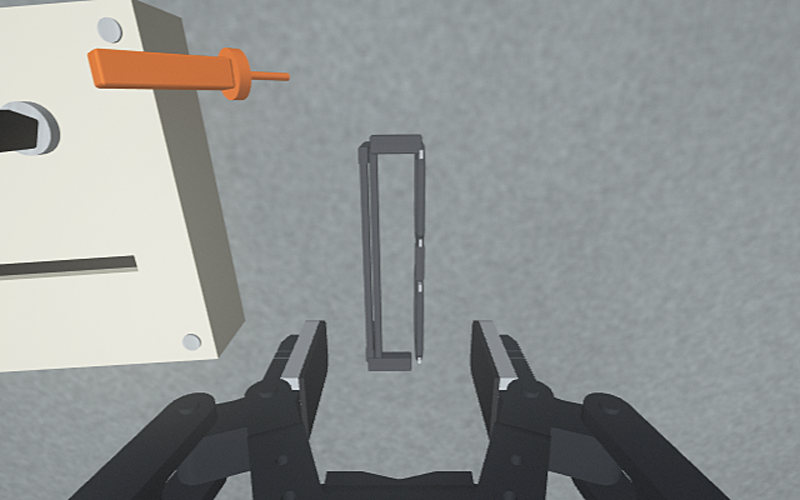

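A is centred between the jaws: bridge at (419,265), frame (365-424, 135-370).

Emit:
{"op": "servo_tool", "data": {"targets": [[0, -1, 40, 0, 0, 0], [0, -1, 70, 0, 0, 0], [0, -1, 94, 0, 0, 0], [0, -1, 94, 0, 0, 0]]}}

```text
t: 22.7
tcp_pos: [0.4453, 0.1061, 0.0134]
tool_rot: [-0.686, 0.728, 0.001, -0.001]
force: [0.9, -0.1, -0.2]
finger_gap: 0.635
```

Emit:
{"op": "servo_tool", "data": {"targets": [[0, 0, 0, 0, 0, 0], [0, 0, 0, 0, 0, 0], [0, 0, 0, 0, 0, 0], [0, 0, 0, 0, 0, 0]], "gripper": 25}}

```text
t: 23.2
tcp_pos: [0.4463, 0.1075, 0.0155]
tool_rot: [-0.686, 0.727, -0.001, 0.001]
force: [0.4, -0.4, 5.5]
finger_gap: 0.393
```

Emit:
{"op": "servo_tool", "data": {"targets": [[0, 0, -20, 0, 0, 0], [0, 0, -60, 0, 0, 0], [0, 0, -100, 0, 0, 0], [0, 0, -100, 0, 0, 0], [0, 0, -100, 0, 0, 0]]}}

```text
t: 23.82
tcp_pos: [0.4453, 0.1076, 0.1146]
tool_rot: [-0.686, 0.727, 0.0, -0.0]
force: [-0.8, 0.1, -0.3]
finger_gap: 0.392
```

```bash
python3 -c "
from h import *;from station import sense
s=sense();print(s['tcp_pos'],s['finger_gap']*85.4)
print(go(s,[.486,-.230,.018],-83.3))"
```

```text
[0.44531222 0.10759518 0.11459895] 33.503197367878265
(array([334.7, -60.1,  96.6]), array([  0.02,   0.  , -10.  ]), np.float64(-93.3), np.float64(-83.3))
```

Emit:
{"op": "servo_tool", "data": {"targets": [[60, -11, 0, 0, 0, 0], [120, -22, 0, 0, 0, -3], [180, -33, 0, 0, 0, -6], [240, -44, 0, 0, 0, -10], [300, -55, 0, 0, 0, -10], [334, -60, 0, 0, 0, -10], [334, -60, 0, 0, 0, -10], [334, -60, 0, 0, 0, -10], [334, -60, 45, 0, 0, -10], [334, -60, 75, 0, 0, -10]]}}

```text
t: 25.08
tcp_pos: [0.4854, -0.2268, 0.0382]
tool_rot: [0.748, -0.664, -0.002, 0.0]
force: [-0.1, -0.1, -0.5]
finger_gap: 0.392
```

Emit:
{"op": "servo_tool", "data": {"targets": [[0, 0, 8, 0, 0, 0], [0, 0, 16, 0, 0, 0], [0, 0, 16, 0, 0, 0], [0, 0, 16, 0, 0, 0]]}}

```text
t: 25.58
tcp_pos: [0.487, -0.2297, 0.0246]
tool_rot: [0.747, -0.665, 0.001, -0.0]
force: [-0.5, -0.4, -0.0]
finger_gap: 0.391
```

```bash
python3 -c "
from h import *;from station import sense
s=sense();print(s['tcp_pos'],s['force'],s['finger_gap']*85.4)
print(go(s,[.486,-.230,.018],-83.3))"
```

```text
[ 0.4869743  -0.22966226  0.02464824] [-0.53222425 -0.36743724 -0.03918469] 33.37936336550306
(array([0.2, 1. , 6.6]), array([-0.07, -0.07,  0.  ]), np.float64(-83.3), np.float64(-83.3))
```

Emit:
{"op": "servo_tool", "data": {"targets": [[0, 0, 3, 0, 0, 0], [0, 0, 5, 0, 0, 0], [0, 0, 5, 0, 0, 0]]}}

```text
t: 25.95
tcp_pos: [0.4866, -0.2296, 0.0195]
tool_rot: [0.747, -0.665, 0.0, -0.0]
force: [-0.4, 0.4, 3.6]
finger_gap: 0.394
```

Emit:
{"op": "servo_tool", "data": {"targets": [[0, 0, 0, 0, 0, 0], [0, 0, 0, 0, 0, 0], [0, 0, 0, 0, 0, 0]], "gripper": 54}}

```text
t: 26.32
tcp_pos: [0.4863, -0.2294, 0.0186]
tool_rot: [0.747, -0.665, -0.0, 0.0]
force: [0.4, 0.1, -0.1]
finger_gap: 0.635
```

Emit:
{"op": "servo_tool", "data": {"targets": [[0, 0, -40, 0, 0, 0], [0, 0, -90, 0, 0, 0], [100, -10, -140, 0, 0, 0], [100, -10, -230, 0, 0, 0], [100, -10, -230, 0, 0, 0], [100, -10, -230, 0, 0, 0]]}}

```text
t: 27.08
tcp_pos: [0.5106, -0.3315, 0.2541]
tool_rot: [0.747, -0.665, 0.006, 0.0]
force: [-0.3, 0.4, -0.3]
finger_gap: 0.633
```

```bash
python3 look.py w8;  python3 -c "
from h import *;from station import sense
s=sense();print(go(s,[.54,.29,.25],-90))"
```

```text
27.075 [ 0.5106 -0.3315  0.2541] cam [ 0.592 -0.321  0.397] axis [-0.315 -0.045 -0.948] vfov 61.3087384445643 gap 0.632759659997226
(array([-328.5,  -29.1, -199. ]), array([-0.49, -0.54,  6.6 ]), np.float64(-83.4), np.float64(-90.0))
(array([-611.2, -102.5,   -1.1]), array([-0.2 , -0.21,  6.63]), np.float64(-83.37), np.float64(-90.0))
```

View pics/w8.png

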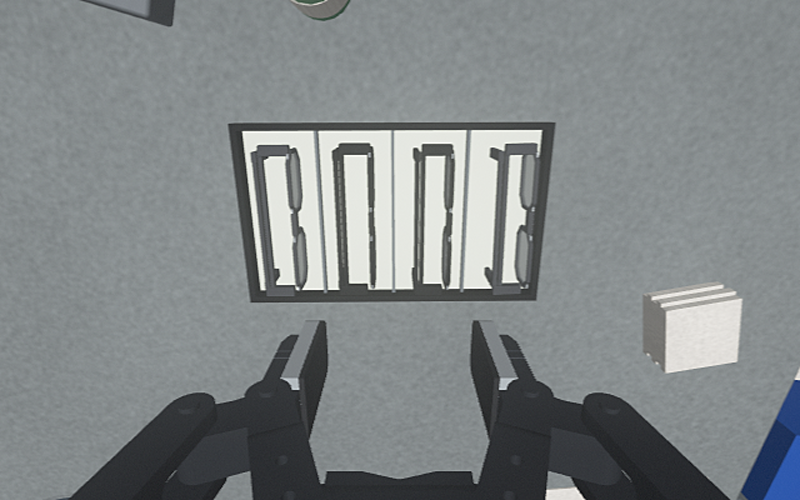

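All four stand lengthwise, one to a bay, at (278,218), (357,218), (433,217) and (515,217). Next is the deck.

Emit:
{"op": "servo_tool", "data": {"targets": [[-600, -102, 0, 0, 0, 6.6], [-600, -102, 0, 0, 0, 6.6], [-600, -102, 0, 0, 0, 6.6], [-600, -102, 0, 0, 0, 6.6], [-600, -102, 0, 0, 0, 6.6], [-600, -102, 0, 0, 0, 6.6], [-600, -102, 0, 0, 0, 6.6], [-600, -102, 0, 0, 0, 6.6], [-600, -102, 0, 0, 0, 6.6], [-600, -102, 0, 0, 0, 6.6]]}}

```text
t: 28.38
tcp_pos: [0.5369, 0.2828, 0.2463]
tool_rot: [0.708, -0.706, -0.001, 0.002]
force: [0.4, -0.5, 0.4]
finger_gap: 0.635
```

Emit:
{"op": "servo_tool", "data": {"targets": [[-20, 0, 0, 0, 0, 0], [-20, 0, 0, 0, 0, 0], [-20, 0, 0, 0, 0, 0], [-20, 0, 0, 0, 0, 0]], "gripper": 40}}

```text
t: 28.88
tcp_pos: [0.5395, 0.2986, 0.2487]
tool_rot: [-0.707, 0.707, 0.0, -0.0]
force: [-0.2, -0.5, -0.1]
finger_gap: 0.467
```

```bash
python3 look.py w9
```

```text
28.875 [0.5395 0.2986 0.2487] cam [0.623 0.298 0.391] axis [-0.326  0.    -0.945] vfov 61.3087384445643 gap 0.466981026730517
(array([ 298.7,   39.4, -201.1]), array([ 0.04, -0.03, -0.03]), np.float64(-90.03), np.float64(-90.0))
```

Emit:
{"op": "servo_tool", "data": {"targets": [[-50, 0, -20, 0, 0, 0], [-100, 0, -20, 0, 0, 0], [-100, 0, -20, 0, 0, 0], [-100, 0, -20, 0, 0, 0]]}}

```text
t: 29.42
tcp_pos: [0.5391, 0.3992, 0.2685]
tool_rot: [0.707, -0.707, 0.0, 0.001]
force: [-0.6, -0.6, -0.5]
finger_gap: 0.472
```

```bash
python3 look.py w10; python3 -c "
import cv2,numpy as np
a=[cv2.imread(f'pics/w{i}.png')[0:330] for i in (9,10)]
b=[]
for x in a: b.append(cv2.resize(x,(720,297)))
cv2.imwrite('pics/deck2.png',np.vstack(b))"
```

```text
29.425 [0.5391 0.3992 0.2685] cam [0.622 0.399 0.41 ] axis [-0.326 -0.001 -0.945] vfov 61.3087384445643 gap 0.4724011366657959
(array([ 399.3,   39.7, -181.1]), array([ 0.04, -0.07,  0.06]), np.float64(-89.94), np.float64(-90.0))
```

View pics/deck2.png

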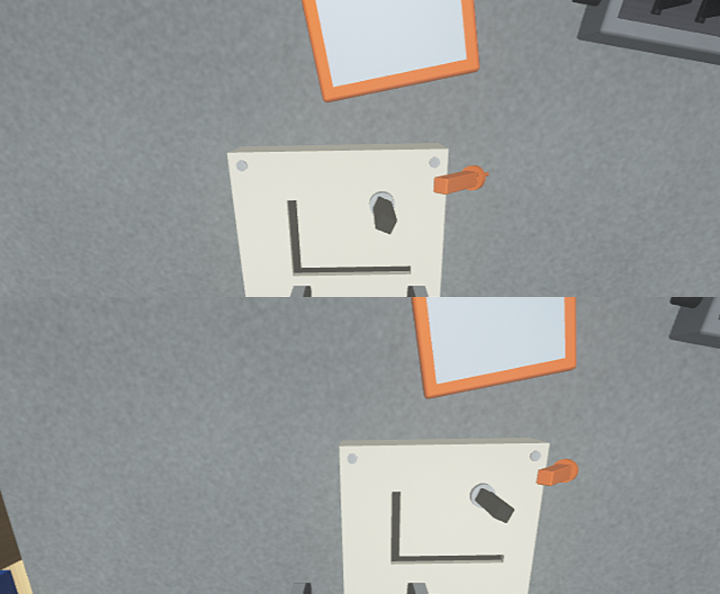

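The two deck views show the L corner at about (296,270) in the top picture and (395,560) in the bottom one. The long leg runs right to (410,269) / (503,558), the short leg up to (292,201) / (396,493). Two candidate picks:
- Black pick at (385,215) / (492,505), standing in the holder.
- Orange look-alike at (460,180) / (558,472), which I leave alone.

The black one fits the description. I'll confirm it in an enlarged crop.

```bash
python3 - <<'E'
from h import *
L=lambda n:pickle.load(open(f"pics/{n}.pkl","rb"))
S={n:L(n) for n in("w9","w10")}
top=[]
for n,s in S.items():
    im=s["color"].astype(int); 
    cream=((im[:,:,0]>185)&(im[:,:,0]-im[:,:,2]>3)&(im[:,:,1]>175)).astype(np.uint8)
    cs,_=cv2.findContours(cream,cv2.RETR_LIST,cv2.CHAIN_APPROX_NONE); c=max(cs,key=cv2.contourArea)
    print(n,cv2.boundingRect(c),cv2.approxPolyDP(c,5,True)[:,0].tolist())
    g=im.sum(2); dark=(g<330).astype(np.uint8)
    cs,_=cv2.findContours(dark,cv2.RETR_EXTERNAL,cv2.CHAIN_APPROX_NONE)
    for c in cs:
        a=cv2.contourArea(c)
        if 150<a<2500 and cv2.pointPolygonTest(cv2.convexHull(max(cv2.findContours(cream,cv2.RETR_LIST,cv2.CHAIN_APPROX_NONE)[0],key=cv2.contourArea)),tuple(map(float,c[0,0])),False)>0:
            print("  dark",a,cv2.approxPolyDP(c,2,True)[:,0].tolist())
    u,v=((340,178) if n=="w9" else (437,183)); 
    print(im[v,u]); 
    x0,y0=(300,150) if n=="w9" else (390,145)
    top.append(cv2.resize(s["color"][y0:y0+72,x0:x0+96,::-1],None,fx=4.1,fy=4.1,interpolation=cv2.INTER_CUBIC))
cv2.imwrite("pics/pk.png",np.hstack(top))
E
```

```text
w9 (202, 132, 197, 156) [[398, 132], [202, 136], [221, 287], [234, 287], [261, 253], [276, 254], [278, 286], [360, 285], [362, 253], [377, 253], [381, 264], [390, 265], [395, 174], [383, 162], [397, 153]]
  dark 649.0 [[256, 178], [261, 241], [364, 240], [364, 237], [267, 238], [262, 178]]
  dark 447.0 [[336, 175], [332, 184], [334, 202], [346, 207], [351, 198], [347, 179]]
[90 90 84]
w10 (301, 130, 188, 149) [[488, 130], [301, 133], [306, 278], [360, 277], [362, 253], [377, 253], [400, 277], [466, 276], [482, 172], [475, 158], [485, 149]]
  dark 599.5 [[349, 173], [348, 234], [444, 232], [444, 229], [355, 231], [355, 173]]
  dark 495.0 [[427, 170], [422, 180], [438, 195], [449, 200], [456, 188], [438, 174]]
[87 88 82]
```

View pics/pk.png

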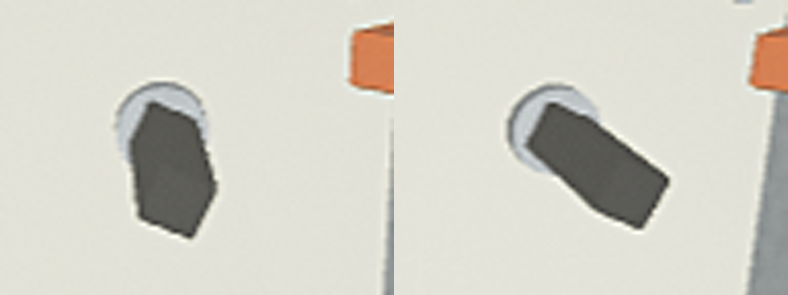

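The crop confirms it: black grip on a grey collar in the deck at (165,170) / (600,165), turned roughly 30° to the image, with the orange one outside. Now fitting the pick and groove.

```bash
cat > fit.py <<'E'
from h import *
from scipy.optimize import minimize, differential_evolution
L=lambda n:pickle.load(open(f"pics/{n}.pkl","rb"))
w9,w10=L("w9"),L("w10")
def g(s): return s["color"].astype(float).sum(2)
def cross(s,pts,dirn,lev=430,half=6):
    """sub-pixel first crossing bright->dark from each pt along dirn"""
    im=g(s).astype(np.float32);o=[]
    for p in pts:
        q=np.array(p,float)+np.outer(np.arange(0,half*2,.1),dirn)
        pr=cv2.remap(im,q[:,0].astype(np.float32)[None],q[:,1].astype(np.float32)[None],cv2.INTER_LINEAR)[0]
        i=np.argmax(pr<lev); 
        if i>0:o.append(q[i])
    return np.array(o)
def W(s,P,z): return np.array([onz(s,u,v,z) for u,v in P])
def line(Q): 
    vx,vy,x,y=cv2.fitLine(Q[:,:2].astype(np.float32),cv2.DIST_HUBER,0,.0005,.0005).ravel();return (x,y),np.degrees(np.arctan2(vy,vx))
ang=[]
for n,s,cols,v0,rows,uL,uR in (("w9",w9,range(275,358,3),230,range(185,232,3),250,270),("w10",w10,range(362,438,3),223,range(180,224,3),342,362)):
    A=W(s,cross(s,[(u,v0) for u in cols],(0,1)),.045); print(n,"long leg +x edge",line(A))
    B=W(s,cross(s,[(uR,v) for v in rows],(-1,0)),.045); C=W(s,cross(s,[(uL,v) for v in rows],(1,0)),.045)
    print("  short leg right edge",line(B),"left edge",line(C), "(at floor z)",line(W(s,cross(s,[(uL,v) for v in rows],(1,0)),.037))[0],line(W(s,cross(s,[(uR,v) for v in rows],(-1,0)),.037))[0])
for n,s,pe,ps in (("w9",w9,(372,239),(259,170)),("w10",w10,(452,230.8),(352,165))):
    print(n,"long end(floor z)",W(s,cross(s,[pe],(-1,0)),.037),"short end",W(s,cross(s,[ps],(0,1)),.045))
# pick
M={}
for n,s,roi in (("w9",w9,(325,168,358,212)),("w10",w10,(415,163,462,206))):
    m=np.zeros((400,640),np.float32);x0,y0,x1,y1=roi
    m[y0:y1,x0:x1]=np.clip((450-g(s)[y0:y1,x0:x1])/250,0,1); M[n]=(s,m)
def box(x,y,a,z0=.051,z1=.107):
    c,d=np.cos(a),np.sin(a);h=.007
    return np.array([[x+c*i*h-d*j*h,y+d*i*h+c*j*h,z] for z in(z0,z1) for i in(-1,1) for j in(-1,1)])
def cost(p,z0=.051,z1=.107):
    e=0
    for s,m in M.values():
        hull=cv2.convexHull((proj(s,box(*p[:3],z0,z1))).astype(np.float32))
        r=np.zeros((400,640),np.uint8); cv2.fillPoly(r,[np.round((hull+0)*16).astype(np.int32)],255,cv2.LINE_AA,4)
        e+=np.abs(r/255.-m).sum()
    return e
r=differential_evolution(cost,[(.50,.56),(.24,.30),(0,np.pi/2)],seed=1,tol=1e-6,maxiter=60,popsize=10)
print("pick",r.x[:2],np.degrees(r.x[2]),r.fun,"mask",sum(m.sum() for _,m in M.values()))
for dz in(-.006,-.003,.003,.006): print(dz,round(cost(r.x,.051+dz,.107+dz),1))
E
python3 fit.py
```

```text
w9 long leg +x edge ((np.float32(0.45998108), np.float32(0.30293083)), np.float32(-89.06839))
  short leg right edge ((np.float32(0.5005068), np.float32(0.35736686)), np.float32(0.8009715)) left edge ((np.float32(0.4886196), np.float32(0.36510473)), np.float32(1.0030365)) (at floor z) (np.float32(0.4855157), np.float32(0.3666509)) (np.float32(0.4976782), np.float32(0.35873386))
w10 long leg +x edge ((np.float32(0.45991033), np.float32(0.30364078)), np.float32(-89.181435))
  short leg right edge ((np.float32(0.49435088), np.float32(0.3577025)), np.float32(0.96222407)) left edge ((np.float32(0.49906147), np.float32(0.36585376)), np.float32(0.82024294)) (at floor z) (np.float32(0.4963615), np.float32(0.3651239)) (np.float32(0.49154776), np.float32(0.35679415))
w9 long end(floor z) [[0.45364161 0.24593074 0.037     ]] short end [[0.52898041 0.3617299  0.045     ]]
w10 long end(floor z) [[0.45477157 0.24389766 0.037     ]] short end [[0.52889668 0.36194705 0.045     ]]
pick [0.52617251 0.27744189] 51.982636826836654 438.6094122261576 mask 806.26404
-0.006 471.5
-0.003 451.7
0.003 497.5
0.006 533.3
```

```bash
sed -i 's|np.clip((450-g(s)\[y0:y1,x0:x1\])/250,0,1)|np.clip((480-g(s)[y0:y1,x0:x1])/160,0,1)|' fit.py; python3 fit.py | sed -n '/pick/,$p'; python3 - <<'E'
from h import *
for n,pts in (("w9",[(134,178),(116,128),(124,102),(160,82),(195,93),(207,115)]),("w10",[(507,127),(515,103),(545,84),(575,86),(596,110),(553,171),(520,156)])):
    s=pickle.load(open(f"pics/{n}.pkl","rb"))
    x0,y0=(300,150) if n=="w9" else (390,145)
    P=np.array([onz(s,x0+((u-(394 if n=="w10" else 0))+.5)/4.1-.5,y0+(v+.5)/4.1-.5,.050)[:2] for u,v in pts])
    if n=="w9":P=P[1:]
    A=np.c_[2*P,np.ones(len(P))];x=np.linalg.lstsq(A,(P**2).sum(1),rcond=None)[0]
    print(n,"collar",x[:2],"r",np.sqrt(x[2]+x[0]**2+x[1]**2))
E
```

```text
pick [0.52638979 0.27738621] 57.2180904710722 204.25318628969035 mask 1075.6626
-0.006 260.8
-0.003 218.5
0.003 265.2
0.006 298.5
w9 collar [0.52728628 0.277067  ] r 0.011801064939917448
w10 collar [0.52718749 0.2783177 ] r 0.012138690101602774
```

```bash
python3 - <<'E'
from h import *
T=[]
for n,pts in (("w9",[(138,215),(190,240),(217,183)]),("w10",[(669,182),(641,230),(596,208)])):
    s=pickle.load(open(f"pics/{n}.pkl","rb"))
    x0,y0=(300,150) if n=="w9" else (390,145)
    P=np.array([onz(s,x0+((u-(394 if n=="w10" else 0))+.5)/4.1-.5,y0+(v+.5)/4.1-.5,.107)[:2] for u,v in pts])
    print(n,P.round(4).tolist(),[(np.linalg.norm(d).round(4),np.degrees(np.arctan2(d[1],d[0])).round(1)%90) for d in np.diff(P,axis=0)],"centre",(P[0]+P[2])/2)
E
cat >> fit.py <<'E'
print("scan",[(a,round(min(cost((r.x[0]+i*.0007,r.x[1]+j*.0007,np.radians(a))) for i in range(-3,4) for j in range(-3,4)))) for a in range(50,76,3)])
E
python3 fit.py | tail -1
```

```text
w9 [[0.5234, 0.2856], [0.5176, 0.2741], [0.5306, 0.2686]] [(np.float64(0.0128), np.float64(63.099999999999994)), (np.float64(0.0142), np.float64(67.2))] centre [0.52700793 0.27708988]
w10 [[0.5291, 0.2693], [0.5174, 0.2743], [0.5228, 0.2853]] [(np.float64(0.0127), np.float64(67.0)), (np.float64(0.0123), np.float64(64.1))] centre [0.52594763 0.27733088]
scan [(50, 243), (53, 227), (56, 220), (59, 226), (62, 242), (65, 244), (68, 251), (71, 257), (74, 274)]
```

```bash
python3 -c "
from h import *;from station import sense
print(go(sense(),[.5267,.2774,.135],-115))"
```

```text
(array([121.2,  12.5, 133.6]), array([ 0.03, -0.07, 25.02]), np.float64(-89.98), np.float64(-115.0))
```

Emit:
{"op": "servo_tool", "data": {"targets": [[60, 6, 30, 0, 0, 8], [121, 12, 70, 0, 0, 16], [121, 12, 110, 0, 0, 25], [121, 12, 133, 0, 0, 25], [121, 12, 133, 0, 0, 25], [121, 12, 133, 0, 0, 25], [121, 12, 133, 0, 0, 25]]}}

```text
t: 30.35
tcp_pos: [0.5284, 0.2796, 0.1374]
tool_rot: [-0.538, 0.843, -0.0, 0.001]
force: [0.1, 0.1, 0.6]
finger_gap: 0.468
```

```bash
python3 look.py w11; python3 -c "
from h import *;from station import sense
print(go(sense(),[.5267,.2774,.065],-115))"
```

```text
30.35 [0.5284 0.2796 0.1374] cam [0.603 0.244 0.279] axis [-0.292  0.138 -0.946] vfov 61.3087384445643 gap 0.46766786754227485
(array([ 264.9,  -92.7, -313. ]), array([ -0.16,   0.09, -24.9 ]), np.float64(-114.9), np.float64(-90.0))
(array([ 2.8,  0.6, 72.2]), array([-0.12,  0.11,  0.11]), np.float64(-114.89), np.float64(-115.0))
```

View pics/w11.png

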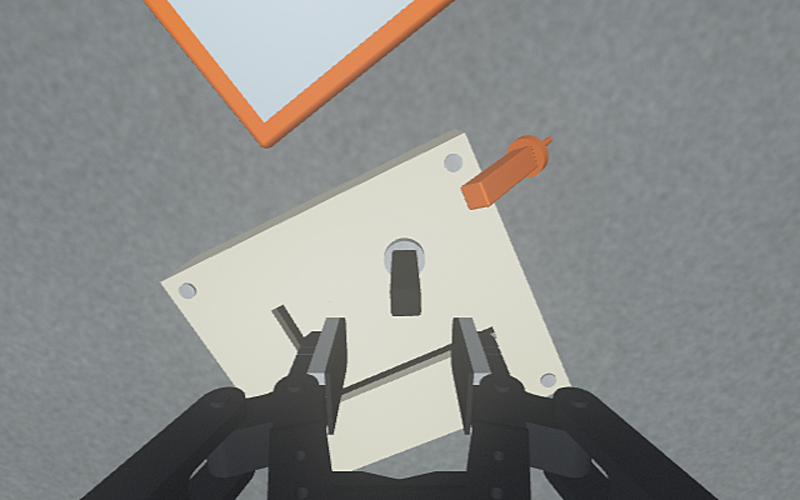

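The pick grip (391-421, 250-316) is square to the jaws and centred between them. Gripping.

Emit:
{"op": "servo_tool", "data": {"targets": [[2, 0, 20, 0, 0, 0], [2, 0, 40, 0, 0, 0], [2, 0, 60, 0, 0, 0], [2, 0, 71, 0, 0, 0], [2, 0, 71, 0, 0, 0]]}}

```text
t: 31.02
tcp_pos: [0.5263, 0.2775, 0.0646]
tool_rot: [-0.538, 0.843, 0.0, -0.0]
force: [-0.7, 0.2, 0.2]
finger_gap: 0.464
```

```bash
python3 -c "
from h import *;from station import sense
s=sense();print(s['tcp_pos'],s['force']);print(go(sense(),[.5267,.2774,.065],-115))"
```

```text
[0.52633328 0.277547   0.06456028] [-0.66656643  0.19393877  0.24181976]
(array([-0. , -0.4, -0.4]), array([ 0.03, -0.03,  0.1 ]), np.float64(-114.9), np.float64(-115.0))
```

Emit:
{"op": "servo_tool", "data": {"targets": [[0, 0, 0, 0, 0, 0], [0, 0, 0, 0, 0, 0], [0, 0, 0, 0, 0, 0], [0, 0, 0, 0, 0, 0], [0, 0, 0, 0, 0, 0], [0, 0, 0, 0, 0, 0]], "gripper": 5, "newtons": 60}}

```text
t: 31.78
tcp_pos: [0.5273, 0.2777, 0.0658]
tool_rot: [-0.538, 0.843, -0.0, 0.001]
force: [-0.4, 0.7, 6.6]
finger_gap: 0.152
```

```bash
python3 -c "
from h import *;from station import sense
s=sense();print(s['tcp_pos'],s['force'],s['finger_gap']*85.4);print(go(sense(),[.5267,.2774,.065],-115))"
```

```text
[0.52729896 0.27773946 0.06575286] [-0.36002676  0.67965074  6.56099143] 13.01253500355223
(array([0.6, 0.4, 0.8]), array([-0.09,  0.09,  0.09]), np.float64(-114.91), np.float64(-115.0))
```

Emit:
{"op": "servo_tool", "data": {"targets": [[0, 0, -10, 0, 0, 0], [0, 0, -20, 0, 0, 0], [0, 0, -30, 0, 0, 0], [0, 0, -45, 0, 0, 0], [0, 0, -55, 0, 0, 0], [0, 0, -55, 0, 0, 0], [0, 0, -55, 0, 0, 0]]}}

```text
t: 32.65
tcp_pos: [0.5263, 0.2773, 0.1196]
tool_rot: [-0.538, 0.843, 0.0, -0.0]
force: [0.2, 0.4, -0.3]
finger_gap: 0.153
```

```bash
python3 -c "
from h import *;from station import sense
s=sense();print(s['tcp_pos'],s['force'],s['finger_gap']*85.4);print(go(sense(),[.4562,.2559,.115],-115))"
```

```text
[0.52630638 0.27734171 0.11964007] [ 0.22282798  0.40194428 -0.31926627] 13.068425394252236
(array([49. , 54.5,  4.7]), array([ 0.02, -0.02,  0.08]), np.float64(-114.92), np.float64(-115.0))
```

Emit:
{"op": "servo_tool", "data": {"targets": [[12, 14, 0, 0, 0, 0], [25, 27, 0, 0, 0, 0], [37, 41, 0, 0, 0, 0], [49, 54.5, 0, 0, 0, 0], [49, 54.5, 4, 0, 0, 0], [49, 54.5, 4, 0, 0, 0], [49, 54.5, 4, 0, 0, 0], [49, 54.5, 4, 0, 0, 0]]}}

```text
t: 33.65
tcp_pos: [0.4572, 0.2561, 0.1157]
tool_rot: [-0.538, 0.843, -0.0, 0.0]
force: [0.4, 0.1, -1.2]
finger_gap: 0.158
```

```bash
python3 look.py w12; python3 -c "
from h import *;from station import sense
s=sense();print(s['tcp_pos'],s['force'],s['finger_gap']*85.4);print(go(sense(),[.4562,.2559,.0875],-115))
w=pickle.load(open('pics/w12.pkl','rb'))
C=np.array([.4546,.3609]);y=np.array([-.0157,.9999]);x=np.array([.9999,.0157])
print(proj(w,np.array([[*(C-.105*y),.037],[*(C-.105*y),.0665],[*(C-.055*y),.037],[*C,.037],[*(C-.1145*y),.045]]))*1.25)"
```

```text
33.65 [0.4572 0.2561 0.1157] cam [0.532 0.221 0.258] axis [-0.295  0.138 -0.946] vfov 61.3087384445643 gap 0.15769567208266969
(array([ 214.1, -146.9, -334.3]), array([-3.000e-02,  2.000e-02, -2.492e+01]), np.float64(-114.92), np.float64(-90.0))
[0.4570248  0.25604233 0.11574556] [ 0.22065716 -0.09469555  0.4976839 ] 13.091330516336338
(array([ 0.5,  0.7, 28.2]), array([-0.02,  0.02,  0.08]), np.float64(-114.92), np.float64(-115.0))
[[398.83075939 264.3127482 ]
 [398.84170252 285.594184  ]
 [320.74877829 299.69503478]
 [239.96731692 336.30057138]
 [414.7158776  262.40454312]]
```

View pics/w12.png

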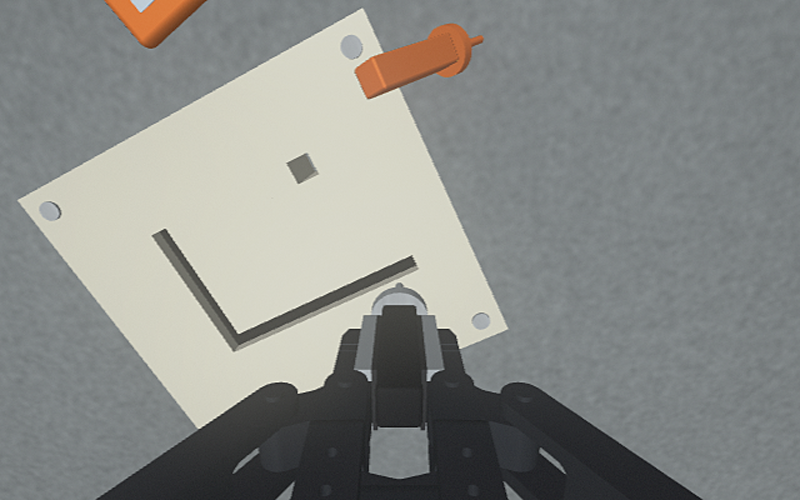

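The tip is at (399,285), where seam_a at that height projects, (398.8,285.6). The holder mouth is at (302,168). Lowering into the groove.

Emit:
{"op": "servo_tool", "data": {"targets": [[0.5, 0.5, 6, 0, 0, 0], [0.5, 0.5, 11, 0, 0, 0], [0.5, 0.5, 16, 0, 0, 0], [0.5, 0.5, 20, 0, 0, 0], [0.5, 0.5, 24, 0, 0, 0], [0.5, 0.5, 27, 0, 0, 0], [0.5, 0.5, 27, 0, 0, 0], [0.5, 0.5, 27, 0, 0, 0]]}}

```text
t: 34.7
tcp_pos: [0.4559, 0.2557, 0.0889]
tool_rot: [-0.538, 0.843, -0.0, 0.0]
force: [0.2, -0.0, 0.3]
finger_gap: 0.158
```

```bash
python3 -c "
from h import *;from station import sense
s=sense();print(s['tcp_pos'],s['force'],s['finger_gap']*85.4);
C=np.array([.4546,.3609]);y=np.array([-.0157,.9999]);x=np.array([.9999,.0157])
for n,p in (('a',C-.105*y),('b',C-.055*y),('c',C),('d',C+.035*x),('e',C+.067*x)): print(n,go(s,[*p,.0875],-115)[0])
w=pickle.load(open('pics/w12.pkl','rb'))
H=np.array([onz(w,u*.8,v*.8,.045) for u,v in [(287,160),(308,152),(319,174),(297,184)]]);print('holder',H.mean(0),np.linalg.norm(H[0]-H[1]),np.linalg.norm(H[1]-H[2]))"
```

```text
[0.45593839 0.25573256 0.08885757] [ 0.16378739 -0.01659834  0.33350729] 13.470423263048264
a [-0.3 -0.2  1.4]
b [-45.3  21.6   1.4]
c [-94.8  45.5   1.4]
d [-110.1   14.     1.4]
e [-124.   -14.8    1.4]
holder [0.52607067 0.27633942 0.045     ] 0.011383304776063021 0.011809743933517695
```

Emit:
{"op": "servo_tool", "data": {"targets": [[0, 0, 1, 0, 0, 0], [0, 0, 2, 0, 0, 0], [0, 0, 2, 0, 0, 0], [0, 0, 2, 0, 0, 0]]}}

```text
t: 35.2
tcp_pos: [0.4558, 0.2557, 0.0868]
tool_rot: [-0.538, 0.843, 0.0, 0.0]
force: [-0.3, 0.0, 0.0]
finger_gap: 0.155
```

Emit:
{"op": "servo_tool", "data": {"targets": [[-2.7, 1.3, 0, 0, 0, 0], [-5.4, 2.6, 0, 0, 0, 0], [-8.1, 3.9, 0, 0, 0, 0], [-10.8, 5.2, 0, 0, 0, 0], [-13.5, 6.5, 0, 0, 0, 0], [-16.2, 7.8, 0, 0, 0, 0], [-18.9, 9.1, 0, 0, 0, 0], [-21.6, 10.4, 0, 0, 0, 0], [-24.3, 11.7, 0, 0, 0, 0], [-27, 13, 0, 0, 0, 0]]}}

```text
t: 36.45
tcp_pos: [0.4554, 0.2858, 0.0867]
tool_rot: [-0.538, 0.843, 0.0, -0.0]
force: [1.0, -0.3, 0.1]
finger_gap: 0.154
```

```bash
cat > gr.py <<'E'
from h import *;from station import sense
s=sense();print(s['tcp_pos'],s['force'],s['finger_gap']*85.4)
C=np.array([.4546,.3609]);y=np.array([-.0157,.9999]);x=np.array([.9999,.0157])
d=s['tcp_pos'][:2]-C; print("along y %.1f  along x %.1f mm"%(d@y*1e3,d@x*1e3))
for n,p in (('b',C-.055*y),('c',C),('d',C+.035*x),('e',C+.067*x)): print(n,go(s,[*p,.0865],-115)[0])
E
python3 gr.py
```

```text
[0.45539637 0.28583043 0.08673575] [ 0.98646064 -0.34893852  0.13451933] 13.145733884824933
along y -75.1  along x -0.4 mm
b [-18.2   8.4   0.2]
c [-67.7  32.3   0.2]
d [-83.    0.8   0.2]
e [-96.9 -28.    0.2]
```

Emit:
{"op": "servo_tool", "data": {"targets": [[-2.7, 1.3, 0, 0, 0, 0], [-5.4, 2.6, 0, 0, 0, 0], [-8.1, 3.9, 0, 0, 0, 0], [-10.8, 5.2, 0, 0, 0, 0], [-13.5, 6.5, 0, 0, 0, 0], [-16.2, 7.7, 0, 0, 0, 0], [-18.9, 9, 0, 0, 0, 0], [-21.6, 10.3, 0, 0, 0, 0], [-24.3, 11.6, 0, 0, 0, 0], [-27, 12.9, 0, 0, 0, 0]]}}

```text
t: 37.7
tcp_pos: [0.4551, 0.3158, 0.0868]
tool_rot: [-0.538, 0.843, 0.0, -0.0]
force: [0.4, -0.2, -1.4]
finger_gap: 0.157
```

Emit:
{"op": "servo_tool", "data": {"targets": [[-2.7, 1.3, 0, 0, 0, 0], [-5.4, 2.6, 0, 0, 0, 0], [-8.1, 3.9, 0, 0, 0, 0], [-10.8, 5.2, 0, 0, 0, 0], [-13.5, 6.5, 0, 0, 0, 0], [-16.2, 7.7, 0, 0, 0, 0], [-18.9, 9, 0, 0, 0, 0], [-21.6, 10.3, 0, 0, 0, 0], [-24.3, 11.6, 0, 0, 0, 0], [-27, 12.9, 0, 0, 0, 0]]}}

```text
t: 38.95
tcp_pos: [0.4547, 0.3457, 0.0868]
tool_rot: [-0.538, 0.843, 0.0, -0.0]
force: [-0.1, -1.2, -0.2]
finger_gap: 0.155
```

```bash
python3 gr.py
```

```text
[0.45473884 0.34567603 0.08675187] [-0.07978574 -1.24389512 -0.19095399] 13.269792343791709
along y -15.2  along x -0.1 mm
b [ 35.8 -17.4   0.3]
c [-13.7   6.5   0.3]
d [-29.  -25.    0.2]
e [-42.9 -53.8   0.2]
```

Emit:
{"op": "servo_tool", "data": {"targets": [[-2.7, 1.3, 0, 0, 0, 0], [-5.4, 2.6, 0, 0, 0, 0], [-8.1, 3.9, 0, 0, 0, 0], [-10.8, 5.2, 0, 0, 0, 0], [-13.5, 6.4, 0, 0, 0, 0], [-13.7, 6.5, 0, 0, 0, 0], [-13.7, 6.5, 0, 0, 0, 0], [-13.7, 6.5, 0, 0, 0, 0]]}}

```text
t: 39.95
tcp_pos: [0.4546, 0.3605, 0.0868]
tool_rot: [-0.538, 0.843, -0.0, -0.0]
force: [0.8, 0.4, -1.1]
finger_gap: 0.157
```

Emit:
{"op": "servo_tool", "data": {"targets": [[-1.3, -2.7, 0, 0, 0, 0], [-2.6, -5.4, 0, 0, 0, 0], [-3.9, -8.1, 0, 0, 0, 0], [-5.2, -10.8, 0, 0, 0, 0], [-6.5, -13.5, 0, 0, 0, 0], [-7.9, -16.2, 0, 0, 0, 0], [-9.2, -18.9, 0, 0, 0, 0], [-10.5, -21.6, 0, 0, 0, 0], [-11.8, -24.3, 0, 0, 0, 0], [-13.1, -27, 0, 0, 0, 0]]}}

```text
t: 41.2
tcp_pos: [0.4848, 0.3612, 0.0867]
tool_rot: [-0.538, 0.843, 0.0, -0.0]
force: [-0.6, -0.1, 0.3]
finger_gap: 0.155
```

```bash
python3 gr.py
```

```text
[0.48481836 0.36117089 0.08673499] [-0.59160984 -0.08292324  0.3239406 ] 13.27589645263839
along y -0.2  along x 30.2 mm
b [62.5  3.3  0.2]
c [13.  27.3  0.2]
d [-2.3 -4.2  0.2]
e [-16.2 -33.    0.2]
```

Emit:
{"op": "servo_tool", "data": {"targets": [[-1.3, -2.7, 0, 0, 0, 0], [-2.6, -5.4, 0, 0, 0, 0], [-3.9, -8.1, 0, 0, 0, 0], [-5.2, -10.8, 0, 0, 0, 0], [-6.5, -13.5, 0, 0, 0, 0], [-7.9, -16.2, 0, 0, 0, 0], [-9.2, -18.9, 0, 0, 0, 0], [-10.5, -21.6, 0, 0, 0, 0], [-11.8, -24.3, 0, 0, 0, 0], [-13.1, -27, 0, 0, 0, 0]]}}

```text
t: 42.45
tcp_pos: [0.5148, 0.3617, 0.0868]
tool_rot: [-0.538, 0.843, -0.0, -0.0]
force: [-0.2, -0.1, -1.0]
finger_gap: 0.155
```

Emit:
{"op": "servo_tool", "data": {"targets": [[-1.3, -2.7, 0, 0, 0, 0], [-2.6, -5.4, 0, 0, 0, 0], [-3, -6, 0, 0, 0, 0], [-3, -6, 0, 0, 0, 0], [-3, -6, 0, 0, 0, 0], [-3, -6, 0, 0, 0, 0]]}}

```text
t: 43.2
tcp_pos: [0.5212, 0.3619, 0.0868]
tool_rot: [-0.538, 0.843, 0.0, -0.0]
force: [0.2, -0.2, -0.4]
finger_gap: 0.154
```

Emit:
{"op": "servo_tool", "data": {"targets": [[0, 0, -6, 0, 0, 0], [0, 0, -12, 0, 0, 0], [0, 0, -20, 0, 0, 0], [0, 0, -30, 0, 0, 0], [0, 0, -30, 0, 0, 0]]}}

```text
t: 43.82
tcp_pos: [0.5222, 0.3623, 0.1182]
tool_rot: [-0.538, 0.843, -0.0, 0.001]
force: [-0.7, 0.4, -0.3]
finger_gap: 0.153
```

```bash
python3 gr.py; python3 -c "
from h import *;from station import sense
print(go(sense(),[.5264,.2768,.115],-115))"
```

```text
[0.52217335 0.36227285 0.1182072 ] [-0.67624341  0.35512967 -0.33264233] 13.073664815150577
along y 0.3  along x 67.6 mm
b [79.3 36.8 31.5]
c [29.8 60.8 31.5]
d [14.5 29.3 31.6]
e [ 0.6  0.4 31.7]
(array([ 75.7, -39.8,   3.1]), array([-0.1 ,  0.12,  0.09]), np.float64(-114.91), np.float64(-115.0))
```

Emit:
{"op": "servo_tool", "data": {"targets": [[15, -8, 0, 0, 0, 0], [30, -16, 0, 0, 0, 0], [45, -24, 0, 0, 0, 0], [60, -32, 0, 0, 0, 0], [75.6, -39.7, 0, 0, 0, 0], [75.6, -39.7, 0, 0, 0, 0], [75.6, -39.7, 0, 0, 0, 0], [75.6, -39.7, 0, 0, 0, 0]]}}

```text
t: 44.82
tcp_pos: [0.5255, 0.2772, 0.1168]
tool_rot: [-0.538, 0.843, 0.0, 0.0]
force: [-0.1, 0.3, -0.6]
finger_gap: 0.154
```

```bash
python3 -c "
from h import *;from station import sense
print(sense()['tcp_pos'],go(sense(),[.5264,.2769,.067],-115))"
```

```text
[0.52554702 0.2771861  0.11681832] (array([-0.1, -0.9, 49.8]), array([-0.01,  0.02,  0.13]), np.float64(-114.87), np.float64(-115.0))
```

Emit:
{"op": "servo_tool", "data": {"targets": [[0, -0.8, 8, 0, 0, 0], [0, -0.8, 16, 0, 0, 0], [0, -0.8, 24, 0, 0, 0], [0, -0.8, 32, 0, 0, 0], [0, -0.8, 40, 0, 0, 0], [0, -0.8, 46, 0, 0, 0], [0, -0.8, 46, 0, 0, 0], [0, -0.8, 46, 0, 0, 0]]}}

```text
t: 45.82
tcp_pos: [0.5264, 0.2763, 0.0709]
tool_rot: [-0.538, 0.843, -0.0, 0.0]
force: [-0.6, -0.7, -0.6]
finger_gap: 0.155
```

Emit:
{"op": "servo_tool", "data": {"targets": [[0, 0, 1.5, 0, 0, 0], [0, 0, 3.5, 0, 0, 0], [0, 0, 3.5, 0, 0, 0], [0, 0, 3.5, 0, 0, 0]]}}

```text
t: 46.32
tcp_pos: [0.5262, 0.2763, 0.0673]
tool_rot: [-0.538, 0.843, -0.0, 0.0]
force: [-0.6, 0.2, -1.3]
finger_gap: 0.157
```

```bash
python3 -c "
from h import *;from station import sense
s=sense();print(s['tcp_pos'],s['force'],go(s,[.5264,.2769,.067],-115))"
```

```text
[0.52624917 0.27625336 0.06729029] [-0.61223915  0.15395812 -1.31406438] (array([-0.7,  0.1,  0.3]), array([-0.  ,  0.  ,  0.09]), np.float64(-114.91), np.float64(-115.0))
```

Releasing gently, then rising, and checking the pick from above along with the tray from the top camera. Only numbers this time, no viewing.

Emit:
{"op": "servo_tool", "data": {"targets": [[0, 0, 1, 0, 0, 0], [0, 0, 1, 0, 0, 0]]}}

```text
t: 46.58
tcp_pos: [0.5262, 0.2762, 0.0662]
tool_rot: [-0.538, 0.843, 0.0, -0.0]
force: [-0.9, -0.6, -0.4]
finger_gap: 0.154
```

Emit:
{"op": "servo_tool", "data": {"targets": [[0, 0, 0, 0, 0, 0], [0, 0, 0, 0, 0, 0], [0, 0, 0, 0, 0, 0], [0, 0, 0, 0, 0, 0]], "gripper": 40}}

```text
t: 47.08
tcp_pos: [0.5263, 0.2763, 0.0663]
tool_rot: [-0.538, 0.843, -0.0, 0.0]
force: [-0.7, 0.4, 0.4]
finger_gap: 0.47
```

Emit:
{"op": "servo_tool", "data": {"targets": [[0, 0, -20, 0, 0, 0], [0, 0, -45, 0, 0, 0], [0, 0, -90, 0, 0, 0], [0, 0, -150, 0, 0, 0], [0, 0, -200, 0, 0, 0], [0, 0, -200, 0, 0, 0], [0, 0, -200, 0, 0, 0]]}}

```text
t: 47.95
tcp_pos: [0.5255, 0.276, 0.2657]
tool_rot: [-0.538, 0.843, 0.0, -0.001]
force: [0.4, 0.3, -0.3]
finger_gap: 0.471
```

```bash
python3 look.py w13; python3 - <<'E'
from h import *; from station import sense
s=pickle.load(open("pics/w13.pkl","rb")); im=s["color"].astype(float).sum(2)
for z in(.051,.107): print(z,proj(s,[.5264,.2769,z]))
# dark region of the grip
u,v=proj(s,[.5264,.2769,.08]).round().astype(int)
n,l,st,c=cv2.connectedComponentsWithStats((im<420).astype(np.uint8))
k=l[v,u]; print("comp",k,st[k],c[k],"pred",proj(s,[.5264,.2769,.079]))
for n,u0,v0,z in (("bank",0,0,0),):
    print("bank centre px",proj(s,[.681,-.023,.04]))
print(go(sense(),[.70,.05,.30],-90))
E
```

```text
47.95 [0.5255 0.276  0.2657] cam [0.601 0.241 0.408] axis [-0.296  0.137 -0.945] vfov 61.3087384445643 gap 0.4709082003478011
(array([ 261.2,  -93. , -184.1]), array([  0.06,  -0.04, -24.91]), np.float64(-114.91), np.float64(-90.0))
0.051 [317.17987534 165.26712085]
0.107 [316.94725246 179.10247272]
comp 739 [311 160  15  27 384] [318.08854167 173.37239583] pred [317.07268114 171.64254462]
bank centre px [ 559.2151268  -144.17440137]
(array([ 131.2, -253.7,  -35.6]), array([  0.17,  -0.1 , -24.91]), np.float64(-114.91), np.float64(-90.0))
```

Emit:
{"op": "servo_tool", "data": {"targets": [[0, 0, -20, 0, 0, -10], [60, -120, -20, 0, 0, -20], [120, -254, -20, 0, 0, -24.9], [131, -254, -20, 0, 0, -24.9], [200, -287, 0, 0, 0, -24.9], [200, -287, 0, 0, 0, -24.9], [200, -287, 0, 0, 0, -24.9], [200, -287, 0, 0, 0, -24.9]], "gripper": 0}}

```text
t: 49.0
tcp_pos: [0.7018, -0.0299, 0.2622]
tool_rot: [-0.705, 0.709, 0.002, -0.002]
force: [0.5, 0.1, -0.4]
finger_gap: -0.001
```

```bash
python3 look.py w14; python3 -c "
from h import *
w=pickle.load(open('pics/w14.pkl','rb'));print(proj(w,[.681,-.023,.04]),proj(w,[.70,.09,.04]),proj(w,[.66,-.13,.04]))"
```

```text
49.0 [ 0.7018 -0.0299  0.2622] cam [ 0.786 -0.031  0.404] axis [-0.331  0.003 -0.944] vfov 61.3087384445643 gap -0.001445105780236337
(array([ -28.9,  203. , -186.7]), array([ 0.32,  0.02, -0.3 ]), np.float64(-90.3), np.float64(-90.0))
[312.83969511 181.36663472] [210.0850873  165.35354054] [406.96582495 198.57166886]
```

```bash
python3 look.py top1 top >/dev/null; python3 -c "
from h import *
w=pickle.load(open('pics/w14.pkl','rb'));t=pickle.load(open('pics/top1.pkl','rb'))
a=cv2.resize(w['color'][125:235,180:440,::-1],None,fx=3,fy=3,interpolation=cv2.INTER_CUBIC)
b=cv2.resize(t['color'][170:260,370:500,::-1],None,fx=2.8,fy=2.8,interpolation=cv2.INTER_CUBIC)
c=cv2.resize(t['color'][170:260,165:280,::-1],None,fx=2.8,fy=2.8,interpolation=cv2.INTER_CUBIC)
o=np.zeros((330+252,780,3),np.uint8);o[:330]=a;o[330:,:364]=b;o[330:,400:400+322]=c
cv2.imwrite('pics/last.png',o)"
```

```text
(no output)
```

View pics/last.png

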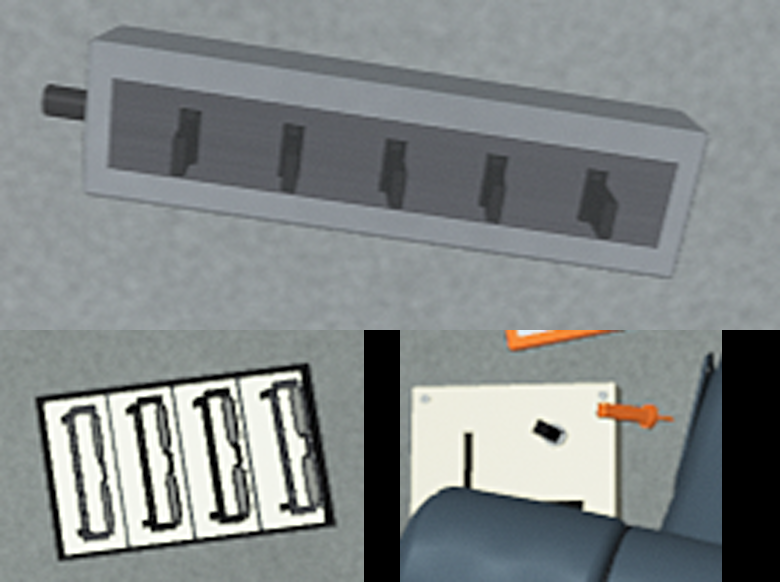

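The last view shows four spectacles in their bays, and the pick standing in its holder at (550,432) on the deck. The bank's top corners are (90,41), (707,134), (672,276) and (85,192). All five levers are upright, at (188,115) to (597,180).

```bash
cat > bank.py <<'E'
from h import *; from station import sense
w=pickle.load(open('pics/w14.pkl','rb'))
px=lambda u,v:(180+(u+.5)/3-.5,125+(v+.5)/3-.5)
P=np.array([onz(w,*px(u,v),.04)[:2] for u,v in [(90,41),(707,134),(672,276),(85,192)]])
print(P.round(4),[np.linalg.norm(P[i]-P[i-1]).round(4) for i in range(4)])
c=P.mean(0); d=P[0]-P[1]+P[3]-P[2]; d/=np.linalg.norm(d); print("centre",c,"y dir",d,np.degrees(np.arctan2(d[1],d[0]))-90)
# lever bases by two views: check with w2? print levers predicted px
for y in(-.076,-.038,0,.038,.076):
    p=np.r_[c+y*d,.04]; q=(proj(w,p)-[180,125]+.5)*3-.5; r=(proj(w,p+[0,0,.03])-[180,125]+.5)*3-.5; print(y,q.round(),r.round())
yaw=np.degrees(np.arctan2(-d[1],-d[0]))
st=sense()
for y,z in((-.125,.12),(-.125,.0565),(.125,.0565)): print(y,z,np.r_[c+y*d,z].round(4),go(st,np.r_[c+y*d,z],yaw))
E
python3 bank.py
```

```text
[[ 0.7296  0.0871]
 [ 0.6942 -0.1365]
 [ 0.6378 -0.128 ]
 [ 0.6731  0.0954]] [np.float64(0.0571), np.float64(0.2264), np.float64(0.057), np.float64(0.2261)]
centre [ 0.68367661 -0.02049193] y dir [0.15648117 0.98768094] -9.002709414421275
-0.076 [593. 193.] [607. 218.]
-0.038 [493. 178.] [499. 203.]
0 [393. 163.] [391. 187.]
0.038 [291. 148.] [281. 171.]
0.076 [189. 133.] [170. 155.]
-0.125 0.12 [ 0.6641 -0.144   0.12  ] (array([118.2,  36.3, 143.7]), array([0.27, 0.07, 8.93]), np.float64(-90.07), np.float64(-99.0))
-0.125 0.0565 [ 0.6641 -0.144   0.0565] (array([118.3,  36. , 207.2]), array([0.27, 0.07, 8.93]), np.float64(-90.07), np.float64(-99.0))
0.125 0.0565 [0.7032 0.103  0.0565] (array([-128.6,   -2.8,  207.4]), array([0.27, 0.07, 8.93]), np.float64(-90.07), np.float64(-99.0))
```

Emit:
{"op": "servo_tool", "data": {"targets": [[60, 18, 0, 0, 0, 4], [118, 36, 0, 0, 0, 8.9], [118, 36, 50, 0, 0, 8.9], [118, 36, 100, 0, 0, 8.9], [118, 36, 144, 0, 0, 8.9], [118, 36, 144, 0, 0, 8.9], [118, 36, 144, 0, 0, 8.9], [118, 36, 144, 0, 0, 8.9]], "gripper": 0}}

```text
t: 50.1
tcp_pos: [0.6681, -0.144, 0.1251]
tool_rot: [-0.65, 0.76, -0.002, 0.001]
force: [-0.3, -0.4, 0.1]
finger_gap: -0.001
```

```bash
python3 bank.py|tail -2; python3 -c "
from station import *;s=sense();print(s['tcp_pos'],s['finger_gap'])"
```

```text
-0.125 0.0565 [ 0.6641 -0.144   0.0565] (array([ 0.5,  4.2, 68.6]), array([-0.28, -0.06,  0.14]), np.float64(-98.86), np.float64(-99.0))
0.125 0.0565 [0.7032 0.103  0.0565] (array([-249.5,    3.6,   68.3]), array([-0.28, -0.06,  0.14]), np.float64(-98.86), np.float64(-99.0))
[ 0.66805046 -0.14403551  0.12510828] -0.0013986657655777207
```

Emit:
{"op": "servo_tool", "data": {"targets": [[0, 2, 25, 0, 0, 0], [0, 2, 45, 0, 0, 0], [0, 2, 60, 0, 0, 0], [0, 2, 67, 0, 0, 0], [0, 2, 67, 0, 0, 0], [0, 2, 67, 0, 0, 0]]}}

```text
t: 50.85
tcp_pos: [0.6648, -0.1439, 0.0558]
tool_rot: [-0.65, 0.76, -0.001, 0.0]
force: [-0.4, 0.1, -0.4]
finger_gap: -0.003
```

```bash
python3 bank.py|tail -2; python3 -c "
from station import *;s=sense();print(s['tcp_pos'],s['force'])"
```

```text
-0.125 0.0565 [ 0.6641 -0.144   0.0565] (array([ 0.1,  0.7, -0.7]), array([-0.07, -0.01,  0.09]), np.float64(-98.91), np.float64(-99.0))
0.125 0.0565 [0.7032 0.103  0.0565] (array([-249.8,    0.3,   -0.7]), array([-0.07, -0.01,  0.09]), np.float64(-98.91), np.float64(-99.0))
[ 0.66484999 -0.1439157   0.05582742] [-0.42368165  0.0961461  -0.38412004]
```

Emit:
{"op": "servo_tool", "data": {"targets": [[-5, 0.3, -0.7, 0, 0, 0], [-10, 0.3, -0.7, 0, 0, 0], [-15, 0.3, -0.7, 0, 0, 0], [-20, 0.3, -0.7, 0, 0, 0], [-24, 0.3, -0.7, 0, 0, 0], [-28, 0.3, -0.7, 0, 0, 0], [-32, 0.3, -0.7, 0, 0, 0], [-36, 0.3, -0.7, 0, 0, 0], [-40, 0.3, -0.7, 0, 0, 0]]}}

```text
t: 51.98
tcp_pos: [0.6702, -0.1041, 0.0559]
tool_rot: [-0.65, 0.76, -0.0, -0.0]
force: [0.4, -1.6, 0.3]
finger_gap: 0.002
```

Emit:
{"op": "servo_tool", "data": {"targets": [[-4, 0, 0, 0, 0, 0], [-8, 0, 0, 0, 0, 0], [-12, 0, 0, 0, 0, 0], [-14, 0, 0, 0, 0, 0]]}}

```text
t: 52.48
tcp_pos: [0.6724, -0.0901, 0.056]
tool_rot: [-0.65, 0.76, -0.0, -0.0]
force: [-0.7, -0.4, 0.4]
finger_gap: -0.001
```

Force stayed at about 1.6 N and the finger passed lever 0, so the direction is right. Continuing the drag.

Emit:
{"op": "servo_tool", "data": {"targets": [[-8, 0, 0, 0, 0, 0], [-16, 0, 0, 0, 0, 0], [-24, 0, 0, 0, 0, 0], [-32, 0, 0, 0, 0, 0], [-40, 0, 0, 0, 0, 0], [-48, 0, 0, 0, 0, 0], [-56, 0, 0, 0, 0, 0], [-64, 0, 0, 0, 0, 0], [-72, 0, 0, 0, 0, 0], [-80, 0, 0, 0, 0, 0]]}}

```text
t: 53.72
tcp_pos: [0.6848, -0.0108, 0.0559]
tool_rot: [-0.65, 0.76, 0.0, -0.0]
force: [-0.4, -1.7, 0.1]
finger_gap: 0.0
```

Emit:
{"op": "servo_tool", "data": {"targets": [[-8, 0, 0, 0, 0, 0], [-16, 0, 0, 0, 0, 0], [-24, 0, 0, 0, 0, 0], [-32, 0, 0, 0, 0, 0], [-40, 0, 0, 0, 0, 0], [-48, 0, 0, 0, 0, 0], [-56, 0, 0, 0, 0, 0], [-64, 0, 0, 0, 0, 0], [-72, 0, 0, 0, 0, 0], [-80, 0, 0, 0, 0, 0]]}}

```text
t: 54.98
tcp_pos: [0.6972, 0.0683, 0.056]
tool_rot: [-0.65, 0.76, 0.0, 0.0]
force: [-0.3, -1.1, 1.8]
finger_gap: 0.002
```

Emit:
{"op": "servo_tool", "data": {"targets": [[-8, 0, 0, 0, 0, 0], [-16, 0, 0, 0, 0, 0], [-24, 0, 0, 0, 0, 0], [-32, 0, 0, 0, 0, 0], [-37, 0, 0, 0, 0, 0], [-37, 0, 0, 0, 0, 0]]}}

```text
t: 55.72
tcp_pos: [0.7029, 0.1048, 0.0559]
tool_rot: [-0.65, 0.76, 0.0, -0.0]
force: [0.1, 0.6, 0.3]
finger_gap: -0.0
```

```bash
python3 look.py w15|head -1; python3 look.py scene1 scene|head -1; python3 - <<'E'
from h import *
L=lambda n:pickle.load(open(f'pics/{n}.pkl','rb'))
c=np.array([.6837,-.0205]);d=np.array([.1565,.9877])
for n in("scene0","scene1"):
    s=L(n);g=s["color"].astype(int).sum(2)
    o=[]
    for y in(-.076,-.038,0,.038,.076):
        r=[]
        for h,dy in((.022,0),(.026,0),(.008,.02),(.007,.024)):
            u,v=proj(s,np.r_[c+(y+dy)*d,.04+h]).round().astype(int); r.append(int(g[v-1:v+2,u-1:u+2].min()))
        o.append(r)
    print(n,"[upright22,upright26,laid,laid] darkness per lever",o)
E
```

```text
55.725 [0.7029 0.1048 0.0559] cam [0.785 0.092 0.198] axis [-0.322  0.051 -0.945] vfov 61.3087384445643 gap -0.00048791875226022265
55.775 [0.7028 0.1044 0.0559] cam [1.397 0.377 0.753] axis [-0.724 -0.318 -0.612] vfov 44.68144958536334 gap -0.003192811119453757
scene0 [upright22,upright26,laid,laid] darkness per lever [[61, 57, 164, 159], [63, 61, 161, 155], [59, 61, 159, 160], [48, 56, 147, 149], [56, 55, 152, 155]]
scene1 [upright22,upright26,laid,laid] darkness per lever [[191, 312, 72, 109], [205, 261, 78, 95], [182, 233, 68, 74], [225, 281, 66, 84], [181, 313, 60, 71]]
```

Emit:
{"op": "servo_tool", "data": {"targets": [[-5, 0, 0, 0, 0, 0], [-5, 0, -30, 0, 0, 0], [-5, 0, -80, 0, 0, 0], [-5, 0, -140, 0, 0, 0], [-5, 0, -200, 0, 0, 0], [-5, 0, -200, 0, 0, 0], [-5, 0, -200, 0, 0, 0], [-5, 0, -200, 0, 0, 0]]}}

```text
t: 56.82
tcp_pos: [0.7023, 0.1092, 0.2535]
tool_rot: [-0.65, 0.76, 0.001, -0.002]
force: [-0.6, -0.0, -0.3]
finger_gap: 0.0
```

```bash
python3 look.py top2 top|head -1; python3 look.py scene2 scene|head -1; python3 - <<'E'
from h import *
L=lambda n:pickle.load(open(f'pics/{n}.pkl','rb'))
a,b=L("top1")["color"],L("top2")["color"]
print("tray change px",int((np.abs(a[180:258,380:495].astype(int)-b[180:258,380:495]).max(2)>40).sum()))
s=L("scene2"); c=np.array([.6837,-.0205]);d=np.array([.1565,.9877]);g=s["color"].astype(int).sum(2)
print([[int(g[v-1:v+2,u-1:u+2].min()) for h,dy in((.026,0),(.008,.02)) for u,v in [proj(s,np.r_[c+(y+dy)*d,.04+h]).round().astype(int)]] for y in(-.076,-.038,0,.038,.076)])
# spec positions in tray frame from top2 and pick darkness in the scene view
t=L("top2"); gt=t["color"].astype(int).sum(2)
ct=np.array([.4977,-.3308]);A=np.radians(6.7);X=np.array([np.cos(A),np.sin(A)]);Y=np.array([-np.sin(A),np.cos(A)])
for by in(-.102,-.034,.034,.102):
    q=[]
    for v in range(170,262):
        for u in range(375,500):
            if gt[v,u]<330:
                p=onz(t,u,v,.03)[:2]-ct; x,y=p@X,p@Y-by
                if abs(x)<.072 and abs(y)<.027:q.append((x,y))
    q=np.array(q); print(by,len(q),"x range",(q[:,0].min()*1e3).round(),(q[:,0].max()*1e3).round(),"y range",(np.percentile(q[:,1],[3,97])*1e3).round(1))
for z in(.06,.08,.1):
    u,v=proj(s,[.5264,.2769,z]).round().astype(int);print("pick",z,int(g[v,u]), end=" ")
E
```

```text
56.825 [0.7023 0.1092 0.2535] cam [ 0.389 -0.006  1.408] axis [ 0.122 -0.011 -0.992] vfov 44.20494946202243 gap 0.000249776322154838
56.875 [0.7025 0.1092 0.2534] cam [1.397 0.377 0.753] axis [-0.724 -0.318 -0.612] vfov 44.68144958536334 gap 0.0005966363598552673
tray change px 0
[[298, 71], [251, 76], [230, 69], [287, 71], [303, 73]]
-0.102 323 x range -72.0 70.0 y range [-26.5  13.5]
-0.034 312 x range -69.0 68.0 y range [-20.3  16.7]
0.034 299 x range -66.0 69.0 y range [-18.2  14.9]
0.102 257 x range -66.0 67.0 y range [-17.5  14.8]
pick 0.06 93 pick 0.08 90 pick 0.1 96
```

```bash
python3 -c "
from station import *
print(sign_off(), sense()['t'])"
```

```text
the job is handed in; nothing more can be done
the job is handed in; nothing more can be done
```

The whole job is done and handed in at about 57 s of the 210 s allowed; signing off reported no verdict.

- **Spectacles:** All four pairs stand lengthwise in the tray, one to a bay. One pair was knocked aside before I reached it, so the first grasp closed on nothing; I found it again with the wrist camera and placed it.
- **Pick:** I drew its tip along the groove from seam_a to seam_e at about 24 mm/s. It stayed about 2 mm above my estimate of the groove floor, and no contact was felt. It is back in its holder, released; the last camera fit was within 1–2 px of the predicted upright position.
- **Levers:** I laid them over in one drag towards +y, with at most about 2 N on the finger. Before and after pictures show all five down.
- **Bystanders:** The arm was not sent near the mirror, bottle or orange look-alike, but I did not re-measure their positions at the end.

**Last checks:**
- The spectacles are within about 7 mm of their bay centres. The largest offset is in the outermost bay, and the black rim probably exaggerates that reading.
- The tray picture did not change during the lever drag.
- The gripper ended about 20 cm above the bench, touching nothing.
- The bank measured 226 mm long instead of 230. I took this as camera error, and it had no effect on the drag.
- One automatic fit of the pick's angle, about 57°, disagreed with its corners, about 65°. I used the corners, and the close view and the grasp confirmed them.

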